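# Crank the specimen under the objective

### The arm

A 6-joint arm with a two-finger parallel gripper is mounted at the origin on the work surface. World frame = base frame: x ahead of the robot, y to its left, z up, the work surface at z = 0. Lengths are in m, angles in rad, forces in N, time in s.
With the tool pointing down it reaches from about 0.3 to 0.95 m from the base axis. Payload 3.1 kg.
Tool frame: the origin (TCP) lies midway between the tips of the shut fingers; the grasp point (between the pads) lies 19 mm behind it; y points along the fingers, z is the direction in which the jaws open and shut, and the axes are right-handed (so a half turn about y gives the same grasp; the last joint's range is limited). The gripper opens to 85 mm and grips with 20 to 120 N. Pads are 22 mm wide; open, the fingers measure 114 mm over their backs; the gripper's body (76 mm by 85 mm) begins 54 mm behind the grasp point. The pads swing forward as they close: fully open they stand 13 mm farther back than shut.
Start: joints at [-1.349, 0.308, 1.634, -0, 1.2, -0.07], TCP at [0.18, -0.599, 0.198] pointing down, gripper open.
Joint ranges: [-3.06, 3.06], [-0.79, 1.96], [0.05, 2.63], [-1.19, 4.34], [0.05, 2.64], [-2.94, 2.94]. Speed limits (rad/s): [2.79, 2.79, 3.14, 3.14, 3.14, 3.14].

### API

Orientations are given as a rotation vector (axis times angle).
In Python, from cell import bot gives the robot as it stands. The module is installed in compiled form; this text tells all that it offers.
- The arm moves only by the tool arm_command, never from a script. Its arguments are lists of equal length, an entry for each row: "slide": the shift along the tool's x, y, z in m, a list of three; "spin": the turn about the tool's y in rad; "hand": the closure, from -1 (fully open) to 1 (shut). A call has 1 to 5 rows; each row shifts and turns the commanded pose from where the row before left it, along the tool's axes as they then stand; what a row does not reach is not made up. A row lasts 1/12 s, in which the tool goes at most 41.7 mm and 7.16 degrees, less where a joint would pass 70% of its speed; a pose out of reach is approached as far as the arm can. A call is refused whole if a number of a shift passes 0.0417 or a number of a turn 0.125, either way. A call with a gripper value outside its range is refused whole. The fingers move at their own pace and stop on an object; "squeeze" is the grip in N (left out, the last holds). Time passes only in rows, so rows that do not move let the fingers close. It gives the time, the measured TCP pose, the force and the opening at its end, in the units of the state.
- bot.get_state(): the state, without advancing time (a new reading comes with each control period).
- bot.camera(name): name is "scene" or "side" or "wrist"; returns a dict with "frame" (384x512x3 uint8, red, green, blue), "fov_y" (degrees; the focal length in pixels is half the picture's height over the tangent of half this angle, whatever the lens; pixels are square), "cx", "cy" (the principal point, pixels), "rvec" (rotation vector, rad) and "tvec" (3), from world to camera coordinates, as OpenCV has them. Camera axes: x right, y down, z forward; pixel columns grow to the right and rows downward; lengths in m; the calibration is good to about 2 mm. A picture is of the moment at which its call begins. There is no depth.
- bot.hand_in(): hands the job in, once; it reports no verdict.
The state is a dict: "time": time; "qpos": joint angles; "qvel": joint speeds; "tau": joint torques, N m; "tcp_pos": TCP position; "eef_rot": TCP orientation; "wrist_force": force on the tool from outside, world axes, zero at the start; "ft_torque": the same for the moment, N m; "finger_gap": finger opening in m.
Only numpy, scipy, OpenCV 4.12 (cv2) and the standard library are available. Lean on these libraries where they do the work, as an engineer would, in place of code of your own. Each camera call takes 0.05 s, during which the arm holds its last target. There are 200 camera calls.

### The job

Fit the crank with the square socket fully down onto the upright square shaft of the slide table and wind it clockwise, seen from above, for about two full turns, until the glass slide lies centred under the microscope's objective. Move the table only with the crank, never by pushing on the table or its gear case, and leave the crank fitted on the shaft.

Things in the scene. Friction and masses are not known exactly. Their poses are not given: they have to be found in the camera images.
- crank_hub (a point): Right crank (loose, 0.25 kg, bare metal), stands upright. Square hub 40 x 40 x 40 mm, 23.5 mm square hole right through, flared to 35 mm over its lowest 9 mm. This point: hub centre, 20 mm above its underside. z up, x along the arm (16 mm wide, 26 to 34 mm above the underside); the +-y faces are free to grip. A lookalike with a ROUND 36 mm hub and no square hole does not fit; leave it.
- crank_grip (a point): Middle of the right crank's knob: upright black cylinder, 20 mm diameter, 34 mm high, spinning freely on its pin, so a gripper can hold it without turning while it winds. It is 65 mm from the hub's axis along the crank's x; the knob reaches from 38 to 72 mm above the hub's underside, this point is at 55 mm.
- shaft_seat (a point): On the shaft's axis, top face of its 48 mm collar (8 mm thick), 78 mm above the bench; a fully fitted hub rests on it. The 20 mm square rises 28 mm above it, then tapers in 14 mm to an 8 mm square tip. x, y normal to the flats, z up: the crank fits at each quarter turn, play 1.7 mm a side and 11 degrees. Turns with light friction (about 2 N at the knob, stays where left).
- slide (a point): Centre of the top face of the glass slide (76 x 26 mm) on the black sliding table (120 x 80 mm), 47 mm above the bench. One full turn of the shaft clockwise, seen from above, moves it 24 mm along the track, away from the gear case towards the objective; anticlockwise brings it back. It starts 40 to 56 mm short of the objective.
- lens (a point): Lower tip of the fixed objective, a metal barrel 28 mm across hanging from the white microscope's arm over the track; 62 mm above the bench. The slide's centre belongs under it. The microscope's column stands beside the track on the robot's side, 225 mm high; nosepiece, arm and column come no nearer than about 190 mm to the shaft's axis, its 30 mm high foot 175 mm.
- stage: The fixed slide table as a whole: grey gear case (90 x 90 mm, 70 mm high) with the shaft on top, track (290 mm, leading away from the case) and sliding table. Origin on the bench below the shaft's axis; y points along the track towards the objective, z up.
Things that resemble listed ones, but are neither listed nor needed, are in the scene too. Leave any purple look-alike of the part that bears crank_hub alone.

How it is judged:
By the outcome, as a careful person would: the job done as asked, in the order asked, and still so for the second after the job is handed in, with the robot touching nothing.
It also fails if it takes over 72 s, if anything falls off the work surface, if the arm or the gripper's body presses on something with over 40 N, if the wrist force passes 120 N, or if a joint passes its speed limit or range.

## Working session

There is one attempt and no reset: what is moved stays moved. The work goes in short steps, Python scripts to look and compute and a tool call to move; the robot and the scene stay as the last step left them, time stands still between calls to the robot, and variables do not carry over. Pictures are saved under pics/ and viewed, about 8 in all and at most 12, crops included, and the job is handed in when it is done.

Besides the shell and the picture viewer there is one more tool, called after ">>>" as name(argument=value, ...), one argument or row to a line, values as JSON. arm_command: Moves the arm, as the interface text tells. Its arguments: {"type":"object","properties":{"slide":{"type":"array"},"spin":{"type":"array"},"hand":{"type":"array"},"squeeze":{"type":"number"}},"required":["slide","spin","hand"]}

```bash
mkdir -p pics
cat > h.py <<'E'
import numpy as np, cv2
from cell import bot
from scipy.spatial.transform import Rotation as R
def cam(n):
    c=bot.camera(n); f=192/np.tan(np.radians(c["fov_y"])/2)
    K=np.array([[f,0,c["cx"]],[0,f,c["cy"]],[0,0,1.]]); 
    c["K"]=K; c["R"]=cv2.Rodrigues(np.array(c["rvec"],float))[0]; c["t"]=np.array(c["tvec"],float); return c
def ray(c,u,v):
    d=c["R"].T@np.linalg.inv(c["K"])@np.array([u,v,1.]); return -c["R"].T@c["t"],d
def onz(c,u,v,z):
    o,d=ray(c,u,v); return o+d*(z-o[2])/d[2]
def proj(c,p):
    q=c["K"]@(c["R"]@np.array(p,float)+c["t"]); return q[:2]/q[2]
def save(n,im,s=1.5): cv2.imwrite("pics/"+n,cv2.resize(im[:,:,::-1],None,fx=s,fy=s,interpolation=cv2.INTER_CUBIC))
E
python3 - <<'E'
from h import *
import pickle
d={n:cam(n) for n in("scene","side","wrist")}
pickle.dump(d,open("c0.pkl","wb"))
for n,c in d.items():
    save(n+"0.png",c["frame"],1.56); print(n,c["K"][0,0],-c["R"].T@c["t"],c["R"][2])
s=bot.get_state(); print(s); print(R.from_rotvec(s["eef_rot"]).as_matrix().round(3))
E
```

```text
scene 403.6548551036775 [ 1.00588264 -0.54486776  0.6448444 ] [-0.46267053  0.64132006 -0.61208215]
side 410.6233955987811 [ 0.42908012 -0.65615165  0.94063457] [ 0.12162331  0.62620479 -0.77011385]
wrist 327.2114211811799 [ 0.24808639 -0.57841072  0.3728018 ] [-0.26347227 -0.07677263 -0.96160716]
{'time': 0.15, 'qpos': array([-1.34868508e+00,  3.08827151e-01,  1.63488286e+00,  6.48150753e-06,
        1.19970921e+00, -6.97223410e-02]), 'qvel': array([ 0.00011844, -0.0030399 , -0.00300082, -0.00150963,  0.00153306,
       -0.00011533]), 'tau': array([-2.44626744e-04, -4.15802729e+01, -2.77147865e+01, -1.05121821e-04,
        6.10130082e-03,  1.51340163e-05]), 'tcp_pos': array([ 0.17962488, -0.59789595,  0.19710254]), 'eef_rot': array([-0.30357075,  2.06662434, -2.06282259]), 'wrist_force': array([ 0.21545783,  0.30470793, -0.52780197]), 'ft_torque': array([ 0.00792173, -0.01156936,  0.02048982]), 'finger_gap': 0.08524547379133723}
[[-0.958 -0.     0.288]
 [-0.288  0.002 -0.958]
 [-0.    -1.    -0.002]]
```

View pics/scene0.png

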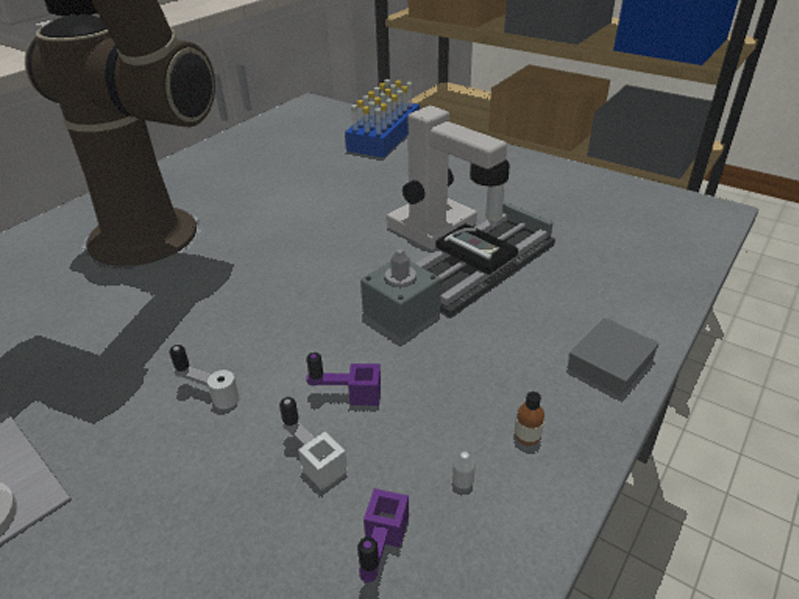

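View pics/side0.png

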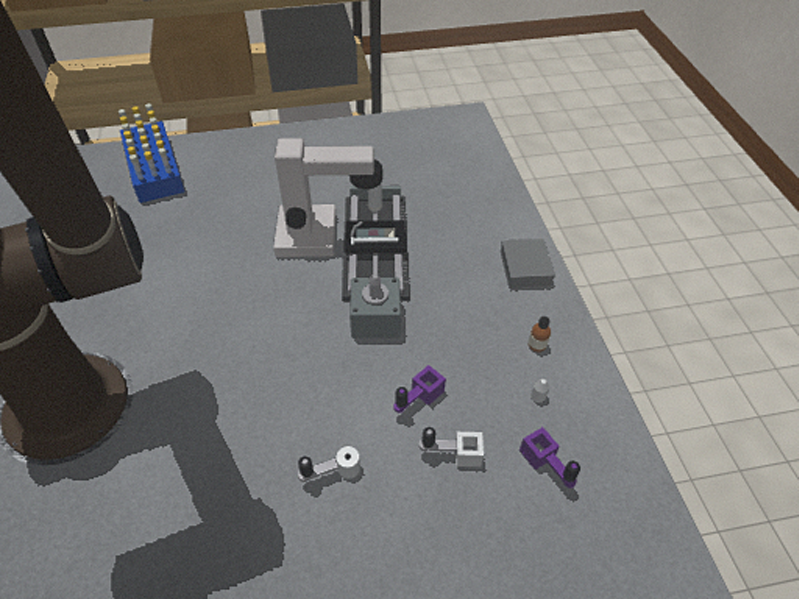

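The scene view shows the silver square-hub crank at about (323,455), with its knob at (289,410). The gear case and shaft are at (400,270), and the microscope is behind them. The side view shows the hub at (470,447), the knob at (429,437), the shaft at (376,290) and the slide at (375,235). The purple and round cranks are decoys. Next I'll zoom in on these.

Run:
```python
from h import *
import pickle
d=pickle.load(open("c0.pkl","rb"))
def crop(n,u,v,w=36,h=36,s=5):
    f=d[n]["frame"][v-h:v+h,u-w:u+w]; im=cv2.resize(f,None,fx=s,fy=s,interpolation=cv2.INTER_CUBIC)
    for k in range(0,2*w,10):
        cv2.putText(im,str(u-w+k),(k*s,8),0,.3,(255,255,0)); cv2.putText(im,str(v-h+k),(0,k*s+8),0,.3,(0,255,0)); cv2.line(im,(k*s,0),(k*s,3),(255,0,0));cv2.line(im,(0,k*s),(3,k*s),(255,0,0))
    return im
a=np.hstack([crop("side",292,284,40,30),crop("scene",200,286,40,30)])
b=np.hstack([crop("side",240,190,40,30),crop("scene",258,180,40,30)])
cv2.imwrite("pics/crop0.png",np.vstack([a,b])[:,:,::-1])
for n,(u,v) in dict(side=(301,286),scene=(207,295)).items():
    g=cv2.cvtColor(d[n]["frame"],cv2.COLOR_RGB2GRAY)
    print(g[v-12:v+12:2,u-16:u+16:2])
```

```text
[[123 131 120 129 131 125 127 132 132 132 129 126 122 133 130 124]
 [128 131 127 120 160 139 138 141 136 140 117 117 123 126 130 132]
 [121 130 131 127 205 215 220 216 220 214 214 210 140 126 121 126]
 [125 128 127 123 211 226 107 107 107 107 104 211 165 127 127 126]
 [170 156 151 153 205 220 108 105 109 101  78 218 180 120 127 130]
 [157 161 158 156 208 222 119 111 108 106  96 217 179 127 126 126]
 [163 160 158 156 206 225  86  75  78  76  87 206 200 122 133 133]
 [ 87  90  85  84 171 218 137 131 132  97 111 210 189 128 128 127]
 [ 75  99 133  90 183 221 218 218 219 222 220 213 223 121 129 135]
 [ 80  81  78  73 104 106 105 109 110 108 107 108 110 125 131 131]
 [ 80  77  79  72 120 108 110 111 108 108 110 106  91 126 131 128]
 [ 87  68  90  61 119 107 110 111 111 113 108 113  79 129 125 122]]
[[ 66  89 138 164 192 188 198 108  90 143 192 193 153 114 111 114]
 [ 71  66 182 189 198 158  95  95  98  95 129 192 189 168 111 117]
 [ 89 181 185 195 106 100  96  95  98  95  95 126 191 190 170 110]
 [ 88 188 190 186  99  95  96  99  98  94  95 132 193 188 195 110]
 [ 69  96 190 190 187  97  97  97  96  89 160 199 193 156  95 107]
 [ 65  98  98 189 191 190  95  92  79 186 189 201 117  94  93  94]
 [114  93  95  96 190 192 194 117 197 188 160 102  96  98  97  95]
 [113  98  98  91  97 194 191 193 199 140  94  96  98  96  99  97]
 [116 157  94  94 103  95 194 201 107  99  98  96  97  95  98  96]
 [113 112  94  94  95  95 104  94 100 101  97  97  95 101  98  95]
 [114  78  83  95  97  95  98 100  97  99  96  94  96  97  95  77]
 [117  62  64  79  97  98  97 104  95 100  98  98  98  97  70  62]]
```

View pics/crop0.png

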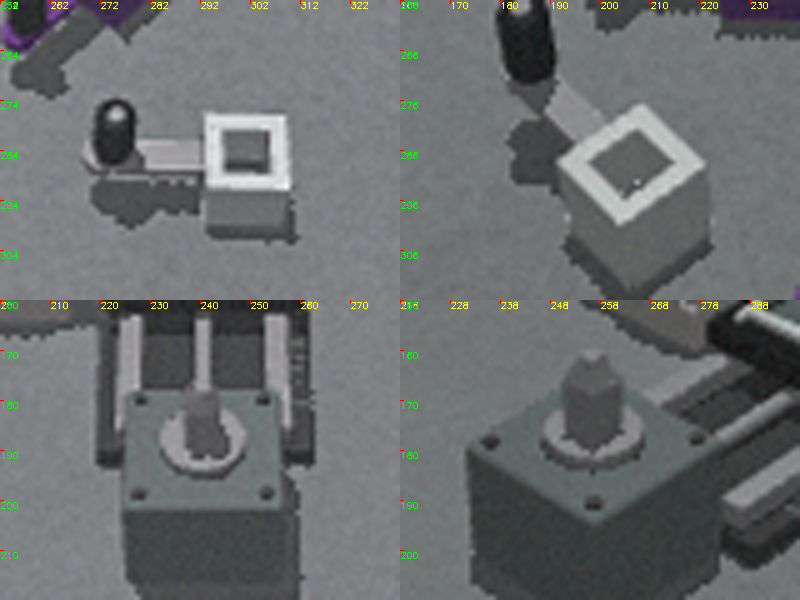

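Run:
```python
from h import *
import pickle
d=pickle.load(open("c0.pkl","rb"))
for n,(u0,v0,th) in dict(side=(301,282,150),scene=(206,283,150)).items():
    c=d[n]; g=cv2.cvtColor(c["frame"],cv2.COLOR_RGB2GRAY); m=np.zeros_like(g)
    m[v0-20:v0+20,u0-22:u0+22]=(g[v0-20:v0+20,u0-22:u0+22]>th+(30 if n=="side" else 20))*255
    cs,_=cv2.findContours(m,cv2.RETR_EXTERNAL,cv2.CHAIN_APPROX_NONE); k=max(cs,key=cv2.contourArea)
    P=np.array([onz(c,*p,.04)[:2] for p in k[:,0]]).astype(np.float32)
    r=cv2.minAreaRect(P); print(n,"hub",r)
knob={"side":(429/1.56,437/1.56),"scene":(289/1.56,410/1.56)}
for n,(u,v) in knob.items(): print(n,"knob z.055",onz(d[n],u,v,.055))
print("side holes",[onz(d["side"],*p,.07)[:2].round(4) for p in [(228.2,180),(252.6,180),(227.6,198.6),(253.2,198.6)]])
print("scene holes",[onz(d["scene"],*p,.07)[:2].round(4) for p in [(236,178.2),(277.4,177.8),(256.6,190.6)]])
w=d["scene"];print([proj(d["scene"],[*np.mean([onz(d["side"],*p,.07)[:2] for p in [(228.2,180),(252.6,180),(227.6,198.6),(253.2,198.6)]],0),z]) for z in (.078,.12)])
def crop(n,u,v,w=36,h=36,s=5):
    f=d[n]["frame"][v-h:v+h,u-w:u+w]; im=cv2.resize(f,None,fx=s,fy=s,interpolation=cv2.INTER_CUBIC)
    for k in range(0,2*w,10):
        cv2.putText(im,str(u-w+k),(k*s,8),0,.3,(255,255,0)); cv2.putText(im,str(v-h+k),(0,k*s+8),0,.3,(0,255,0))
    return im
cv2.imwrite("pics/crop1.png",np.hstack([crop("side",240,150,40,50),crop("scene",308,140,40,50)])[:,:,::-1])
```

```text
side hub ((0.6410053968429565, -0.21648387610912323), (0.03743923455476761, 0.03935491666197777), 79.23969268798828)
scene hub ((0.642758309841156, -0.21423253417015076), (0.0390465147793293, 0.03863297775387764), 77.12733459472656)
side knob z.055 [ 0.57967309 -0.20262096  0.055     ]
scene knob z.055 [ 0.5794059  -0.19874982  0.055     ]
side holes [array([0.5179, 0.1235]), array([0.5862, 0.1106]), array([0.5057, 0.0561]), array([0.5746, 0.0431])]
scene holes [array([0.5068, 0.0591]), array([0.5888, 0.1153]), array([0.5758, 0.047 ])]
[array([255.10813705, 175.86586495]), array([254.69398663, 161.23636234])]
```

View pics/crop1.png

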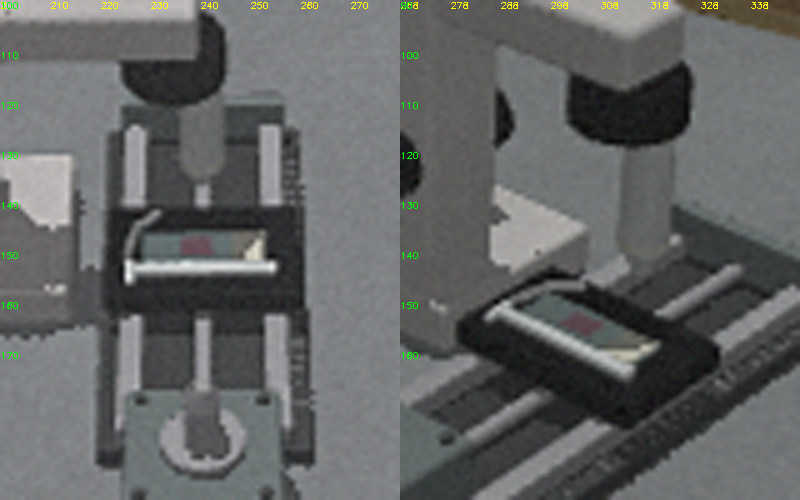

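>>> arm_command(
  slide=[
    [-0.0369,0,-0.0155],
    [-0.0369,0,-0.0155],
    [-0.0369,0,-0.0155],
    [-0.0369,0,-0.0155],
    [-0.0369,0,-0.0155],
  ],
  spin=[0,0,0,0,0],
  hand=[-1,-1,-1,-1,-1],
  squeeze=50,
)

```text
time: 0.57
tcp_pos: [0.3351, -0.4698, 0.1977]
eef_rot: [-0.303, 2.066, -2.065]
wrist_force: [0.9, 0.3, -0.9]
finger_gap: 0.0854
```

>>> arm_command(
  slide=[
    [-0.0369,0,-0.0155],
    [-0.0369,0,-0.0155],
    [-0.0369,0,-0.0155],
    [-0.0369,0,-0.0155],
    [-0.0369,0,-0.0155],
  ],
  spin=[0,0,0,0,0],
  hand=[-1,-1,-1,-1,-1],
)

```text
time: 0.98
tcp_pos: [0.4896, -0.3423, 0.1978]
eef_rot: [-0.304, 2.065, -2.065]
wrist_force: [-0.4, -0.8, -0.3]
finger_gap: 0.0854
```

>>> arm_command(
  slide=[
    [-0.0369,0,-0.0155],
    [-0.0369,0,-0.0155],
    [-0.0369,0,-0.0155],
    [-0.0369,0,-0.0155],
    [-0.0369,0,-0.0155],
  ],
  spin=[0,0,0,0,0],
  hand=[-1,-1,-1,-1,-1],
)

```text
time: 1.4
tcp_pos: [0.644, -0.215, 0.1976]
eef_rot: [-0.304, 2.065, -2.065]
wrist_force: [0.8, -0.6, -0.3]
finger_gap: 0.0848
```

>>> arm_command(
  slide=[
    [0,0,0],
    [0,0,0],
    [0,0,0],
    [0,0,0],
    [0,0,0],
  ],
  spin=[0.1,0.1,0.1,0.1,0.1],
  hand=[-1,-1,-1,-1,-1],
)

```text
time: 1.82
tcp_pos: [0.6428, -0.2162, 0.1973]
eef_rot: [-0.224, -2.109, 2.108]
wrist_force: [-0.8, -0.2, 0.0]
finger_gap: 0.0855
```

```bash
cat >> h.py <<'E'
def st():
    s=bot.get_state(); M=R.from_rotvec(s["eef_rot"]).as_matrix()
    print("t",s["time"],"tcp",s["tcp_pos"].round(4),"zyaw",np.degrees(np.arctan2(M[1,2],M[0,2])).round(2),"down",M[:,1].round(3),"F",s["wrist_force"].round(1),"gap",round(s["finger_gap"],4)); return s,M
def go(p):
    s,M=st(); print("slide needed",(M.T@(np.array(p)-s["tcp_pos"])).round(4))
E
python3 - <<'E'
from h import *
go([.642,-.2153,.15])
c=cam("wrist"); save("w1.png",c["frame"],1.5)
import pickle; pickle.dump(c,open("w1.pkl","wb"))
print(proj(c,[.642,-.2153,.04])*1.5, proj(c,[.547,.085,.12])*1.5)
E
```

```text
t 1.8167 tcp [ 0.6428 -0.2162  0.1973] zyaw -102.18 down [-0.001  0.    -1.   ] F [-0.8 -0.2  0. ] gap 0.0855
slide needed [ 0.0009  0.0473 -0.0007]
[380.19102384 254.24053101] [-57.59720112 526.65316098]
```

View pics/w1.png

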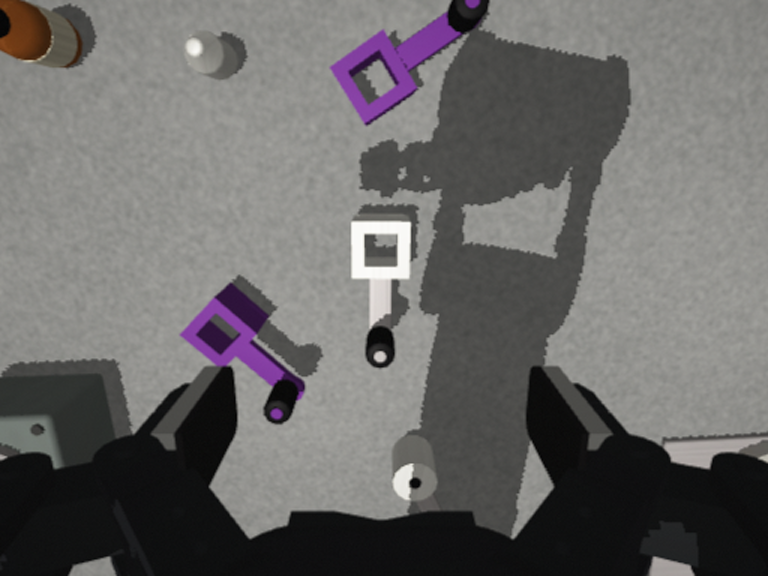

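The wrist view shows the hub at (381,250), square to the jaws, against a prediction of (380,254). The neighbouring cranks are clear of the finger paths. Next I'll descend and grip.

>>> arm_command(
  slide=[
    [-0.0005,0.0375,0],
    [0,0.0375,0],
    [0,0.0375,0],
    [0,0.0375,0],
    [0,0.0365,0],
  ],
  spin=[0,0,0,0,0],
  hand=[-1,-1,-1,-1,-1],
)

```text
time: 2.28
tcp_pos: [0.6429, -0.2166, 0.0096]
eef_rot: [-0.218, -2.113, 2.113]
wrist_force: [0.5, -0.1, -0.1]
finger_gap: 0.0858
```

>>> arm_command(
  slide=[
    [0,0,0],
    [0,0,0],
    [0,0,0],
    [0,0,0],
    [0,0,0],
  ],
  spin=[0,0,0,0,0],
  hand=[0.2,0.5,1,1,1],
  squeeze=50,
)

```text
time: 2.7
tcp_pos: [0.6464, -0.218, 0.0155]
eef_rot: [-0.227, -2.113, 2.117]
wrist_force: [0.5, 0.1, 0.1]
finger_gap: 0.0253
```

>>> arm_command(
  slide=[
    [0,0,0],
    [0,0,0],
    [0,0,0],
  ],
  spin=[0,0,0],
  hand=[1,1,1],
)

```text
time: 2.95
tcp_pos: [0.6442, -0.2171, 0.0129]
eef_rot: [-0.223, -2.112, 2.113]
wrist_force: [-0.3, -0.8, 0.4]
finger_gap: -0.0001
```

Run:
```python
from h import *
st()
c=cam("wrist");a=c["frame"]; b=cam("side")["frame"][200:384,180:420]
im=np.hstack([a,cv2.resize(b,(501,384),interpolation=cv2.INTER_CUBIC)]); save("w2.png",im,.78)
```

```text
t 2.95 tcp [ 0.6442 -0.2171  0.0129] zyaw -101.93 down [ 0.002 -0.001 -1.   ] F [-0.3 -0.8  0.4] gap -0.0001
```

View pics/w2.png

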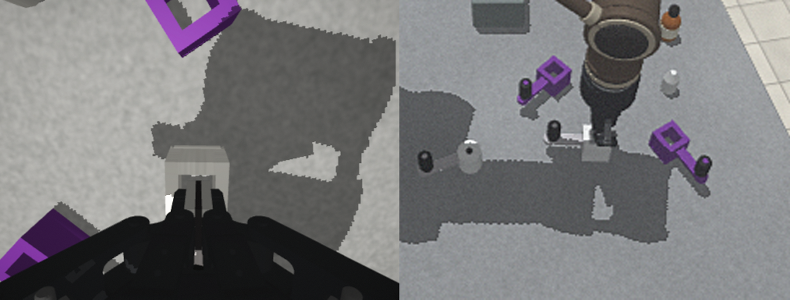

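Run:
```python
from h import *
a=cam("wrist")["frame"][160:384,130:380]; b=cam("scene")["frame"][220:340,140:274]; s=cam("side")["frame"][240:320,250:340]
f=lambda x:cv2.resize(x,(int(x.shape[1]*400/x.shape[0]),400),interpolation=cv2.INTER_CUBIC)
im=np.hstack([f(a)[:, :], f(b)]); save("w3.png",im,.85)
```

```text
(no output)
```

View pics/w3.png

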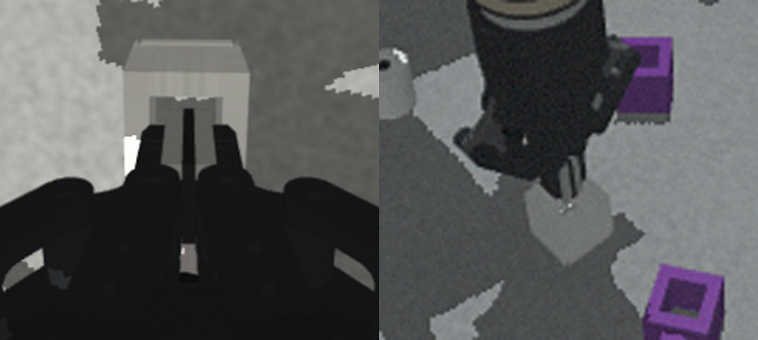

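The fingers are shut over the hub's hole, so the grip was missed. The hub still stands upright. I'll lift with the jaws shut and look.

>>> arm_command(
  slide=[
    [0,-0.02,0],
    [0,-0.03,0],
    [0,-0.03,0],
    [0,-0.03,0],
    [0,-0.03,0],
  ],
  spin=[0,0,0,0,0],
  hand=[1,1,1,1,1],
)

```text
time: 3.62
tcp_pos: [0.6431, -0.2166, 0.1525]
eef_rot: [-0.22, -2.112, 2.111]
wrist_force: [-0.5, 0.1, -0.2]
finger_gap: -0.0002
```

Run:
```python
from h import *
st()
a=cam("wrist")["frame"]; b=cam("scene")["frame"][200:340,120:306]
f=lambda x:cv2.resize(x,(int(x.shape[1]*400/x.shape[0]),400),interpolation=cv2.INTER_CUBIC)
save("w4.png",np.hstack([f(a), f(b)]),.74)
```

```text
t 3.6167 tcp [ 0.6431 -0.2166  0.1525] zyaw -101.93 down [-0.001  0.    -1.   ] F [-0.5  0.1 -0.2] gap -0.0002
```

View pics/w4.png

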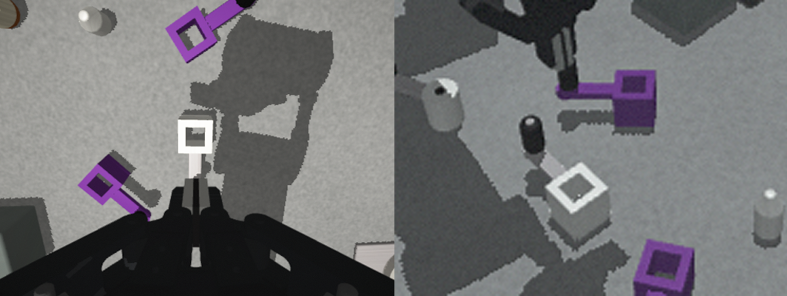

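Run:
```python
from h import *
s,M=st(); t=s["tcp_pos"]
w=cam("wrist"); sc=cam("scene"); sd=cam("side")
k=.74*400/384
print("wrist tcp (pic px)",proj(w,t)*k,"hub",proj(w,[.642,-.2153,.04])*k)
print("scene tcp",proj(sc,t),"saw (202,243.5); side tcp",proj(sd,t))
d=sd["frame"]; u,v=proj(sd,t).astype(int)
g=cv2.cvtColor(d,cv2.COLOR_RGB2GRAY); print(g[v-24:v+12:2,u-16:u+16:2])
```

```text
t 3.7167 tcp [ 0.6482 -0.2187  0.1591] zyaw -101.92 down [ 0.012 -0.005 -1.   ] F [ 0.9 -0.   0.4] gap -0.0002
wrist tcp (pic px) [195.8673916  174.30845206] hub [193.99999407 143.47676542]
scene tcp [199.39963908 245.59506892] saw (202,243.5); side tcp [309.40221005 258.55223548]
[[148 146 146 158 149 162  48  53  51  51  56  51  47  42  50  47]
 [157 151 150 149 147 159  41  55  43  47  55  70  68  58  46 148]
 [145 153 149 150 149 157  47  52  51  52  48  69  72  54  42 151]
 [156 149 151 150 147 160  47  51  51  51  44  84  80  48  50 153]
 [150 149 145 159 152 159  83  51  54  54  49  85  86  85 152 143]
 [153 150 142 156 147 156  48  55  50  53  55  79  82 155 153 153]
 [153 155 154 152 153 146  61  49  56  55  56  79  77 100 127 152]
 [151 152 154 152 146 134  92  47  67  65  70  87  81  69 102 158]
 [144 155 150 151 142 127  79  48  54  63  82  80  80  52  42 148]
 [146 145 152 157 155 135 104  43  57  68  61  92  85  62  47 117]
 [152 154 146 153 149 156 121  37  41  44  53  65  65  51  41 144]
 [145 143 147 152 151 147 146 151 154 155 157 160 160 162 156 154]
 [147 157 150 151 150 148 154 149 157 156 149 154 158 153 159 152]
 [146 151 149 150 150 153 154 151 151 146 149 144 151 149 148 149]
 [156 156 158 153 148 143 155 153 152 151 156 152 149 150 156 148]
 [153 145 148 157 152 148 157 153 151 152 152 154 152 149 150 153]
 [151 146 150 153 150 151 153 143 148 150 145 151 151 154 149 156]
 [152 154 156 153 147 147 148 152 151 155 148 151 146 153 155 153]]
```

Calibration and the TCP agree. The arm rings after hard stops: it read 6–9 mm high after the lift. So the fingers probably closed while they were bouncing. The crank is unmoved. I'll descend smoothly, let it settle, and then close gradually.

>>> arm_command(
  slide=[
    [0,0,0],
    [0,0,0],
    [0,0,0],
    [0,0,0],
    [0,0,0],
  ],
  spin=[0,0,0,0,0],
  hand=[-1,-1,-1,-1,-1],
)

```text
time: 4.28
tcp_pos: [0.6431, -0.2166, 0.1507]
eef_rot: [-0.219, -2.111, 2.111]
wrist_force: [0.3, 0.0, -0.6]
finger_gap: 0.0605
```

>>> arm_command(
  slide=[
    [0,0.01,0],
    [0,0.02,0],
    [0,0.03,0],
    [0,0.03,0],
    [0,0.02,0],
  ],
  spin=[0,0,0,0,0],
  hand=[-1,-1,-1,-1,-1],
)

```text
time: 4.7
tcp_pos: [0.6414, -0.216, 0.0379]
eef_rot: [-0.216, -2.111, 2.109]
wrist_force: [-0.6, 1.1, -0.7]
finger_gap: 0.0852
```

>>> arm_command(
  slide=[
    [0,0.015,0],
    [0,0.01,0],
    [0,0.005,0],
    [0,0.002,0],
    [0,0,0],
  ],
  spin=[0,0,0,0,0],
  hand=[-1,-1,-1,-1,-1],
)

```text
time: 5.12
tcp_pos: [0.6442, -0.2171, 0.0101]
eef_rot: [-0.222, -2.112, 2.113]
wrist_force: [-0.3, 0.2, 0.7]
finger_gap: 0.0857
```

>>> arm_command(
  slide=[
    [0,0,0],
    [0,0,0],
    [0,0,0],
    [0,0,0],
  ],
  spin=[0,0,0,0],
  hand=[-0.5,-0.3,-0.2,-0.2],
)

```text
time: 5.45
tcp_pos: [0.6442, -0.2171, 0.0106]
eef_rot: [-0.222, -2.112, 2.113]
wrist_force: [-0.5, 0.5, 0.2]
finger_gap: 0.0513
```

>>> arm_command(
  slide=[
    [0,0,0],
    [0,0,0],
    [0,0,0],
    [0,0,0],
    [0,0,0],
  ],
  spin=[0,0,0,0,0],
  hand=[-0.05,0.05,0.2,0.3,0.3],
  squeeze=50,
)

```text
time: 5.87
tcp_pos: [0.6434, -0.2168, 0.0095]
eef_rot: [-0.22, -2.112, 2.112]
wrist_force: [-0.9, 0.3, -0.5]
finger_gap: 0.0299
```

>>> arm_command(
  slide=[
    [0,0,0],
    [0,0,0],
    [0,0,0],
  ],
  spin=[0,0,0],
  hand=[0.3,0.3,0.3],
)

```text
time: 6.12
tcp_pos: [0.6435, -0.2168, 0.0096]
eef_rot: [-0.221, -2.112, 2.112]
wrist_force: [0.6, 0.6, -0.0]
finger_gap: 0.03
```

Run:
```python
from h import *
s,M=st()
w=cam("wrist"); sc=cam("scene"); sd=cam("side")
t=s["tcp_pos"]
for c in(w,sc,sd): cv2.circle(c["frame"],tuple(proj(c,t).round().astype(int)),1,(255,0,0),-1);cv2.circle(c["frame"],tuple(proj(c,[.6425,-.2155,.04]).round().astype(int)),1,(0,255,0),-1)
f=lambda x:cv2.resize(x,(400,300),interpolation=cv2.INTER_CUBIC)
crop=lambda c,w=40:(lambda u,v:c["frame"][v-30:v+30,u-40:u+40])(*proj(c,[.6425,-.2155,.04]).astype(int))
a=w["frame"][150:330,130:370]
save("w5.png",np.vstack([np.hstack([f(crop(sc)),f(crop(sd))]),np.hstack([f(a),f(w["frame"])])]),1)
```

```text
t 6.1167 tcp [ 0.6435 -0.2168  0.0096] zyaw -101.93 down [ 0.  0. -1.] F [ 0.6  0.6 -0. ] gap 0.03
```

View pics/w5.png

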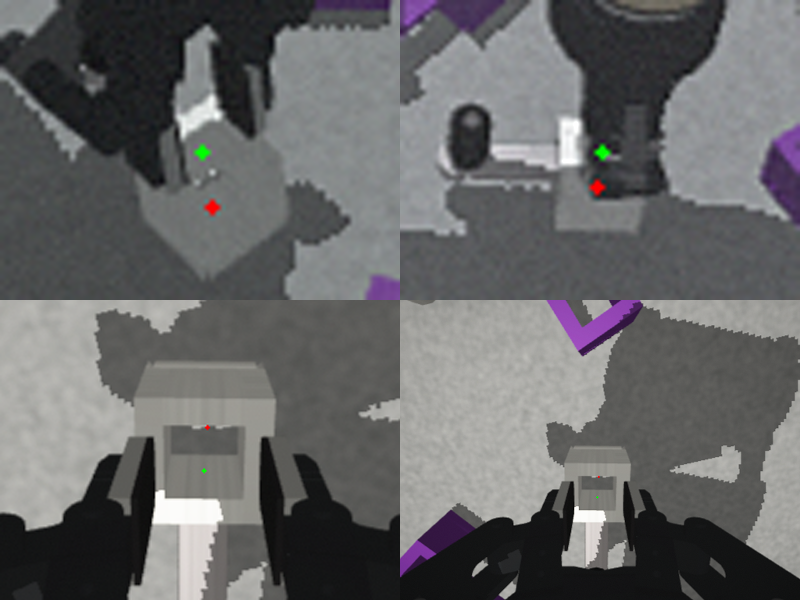

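Scene and wrist views show the fingertips at or above the hub's top face, although the reported TCP height is 0.0096. So the tips don't match the TCP I assumed. I'll lift clear and measure the real tip position across views.

>>> arm_command(
  slide=[
    [0,-0.01,0],
    [0,-0.02,0],
    [0,-0.03,0],
    [0,-0.03,0],
    [0,-0.02,0],
  ],
  spin=[0,0,0,0,0],
  hand=[0.3,0.3,0.3,0.3,0.3],
)

```text
time: 6.68
tcp_pos: [0.6451, -0.2174, 0.1236]
eef_rot: [-0.225, -2.112, 2.115]
wrist_force: [0.3, 0.3, 1.1]
finger_gap: 0.0298
```

>>> arm_command(
  slide=[
    [0,-0.01,0],
    [0,-0.005,0],
    [0,-0.002,0],
    [0,0,0],
    [0,0,0],
  ],
  spin=[0,0,0,0,0],
  hand=[0.3,0.3,0.3,0.3,0.3],
)

```text
time: 7.1
tcp_pos: [0.6422, -0.2163, 0.1346]
eef_rot: [-0.217, -2.111, 2.109]
wrist_force: [-0.8, 0.5, -1.1]
finger_gap: 0.03
```

Run:
```python
from h import *
import pickle
d0=pickle.load(open("c0.pkl","rb"))
s,M=st(); t=s["tcp_pos"]
ims=[]
for n in("scene","side","wrist"):
    c=cam(n); u,v=proj(c,t).round().astype(int); im=c["frame"].copy()
    print(n,"tcp",u,v,"hub top",proj(c,[.6425,-.2155,.04]).round(1))
    cv2.circle(im,(u,v),0,(255,0,0),-1)
    for k in(.02,.04): cv2.circle(im,tuple(proj(c,t-M[:,1]*k).round().astype(int)),0,(255,255,0),-1)
    y0,x0=max(0,v-40),u-40; y0=min(y0,304)
    q=cv2.resize(im[y0:y0+80,x0:x0+80],(400,400),interpolation=cv2.INTER_CUBIC)
    for k in range(0,80,10): cv2.putText(q,str(x0+k),(k*5,8),0,.3,(0,255,255)); cv2.putText(q,str(y0+k),(0,k*5+8),0,.3,(0,255,255))
    ims.append(q)
st()
save("w6.png",np.hstack(ims),.66)
```

```text
t 7.1 tcp [ 0.6422 -0.2163  0.1346] zyaw -101.93 down [-0.003  0.001 -1.   ] F [-0.8  0.5 -1.1] gap 0.03
scene tcp 199 253 hub top [205.1 288.4]
side tcp 305 264 hub top [301.2 283.5]
wrist tcp 254 226 hub top [253.2 183.7]
t 7.25 tcp [ 0.6424 -0.2163  0.1347] zyaw -101.93 down [-0.003  0.001 -1.   ] F [-0.4  0.6 -0.5] gap 0.0295
```

View pics/w6.png

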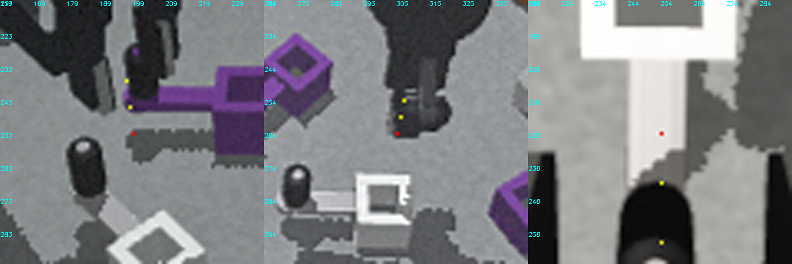

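Run:
```python
from h import *
s,M=st(); t=s["tcp_pos"]
sc=cam("scene");sd=cam("side");w=cam("wrist")
print("sc rvec same?")
def tri(a,pa,b,pb):
    o1,d1=ray(a,*pa);o2,d2=ray(b,*pb);d1/=np.linalg.norm(d1);d2/=np.linalg.norm(d2)
    k=np.linalg.lstsq(np.c_[d1,-d2],o2-o1,rcond=None)[0]; p,q=o1+k[0]*d1,o2+k[1]*d2
    return ((p+q)/2).round(4),np.linalg.norm(p-q).round(4)
print("near tip tri",[tri(sc,(190,246),sd,(u,265)) for u in(306,309,311)],"expected",(t+M[:,2]*.0225).round(4))
for sg in(1,-1):
    for k in(0,.02,.04):
        p=t+sg*M[:,2]*.0225-M[:,1]*k; print(sg,k,[proj(c,p).round(1) for c in(sc,sd,w)])
# dark mask column/row extents
for n,c in(("scene",sc),("side",sd)):
    g=cv2.cvtColor(c["frame"],cv2.COLOR_RGB2GRAY); u,v=proj(c,t).astype(int)
    print(n,u-22,v-20); 
    for r in range(v-20,v+8,2): print(r,''.join('#' if x<62 else '+' if x<105 else '.' for x in g[r,u-22:u+26]))
```

```text
t 7.25 tcp [ 0.6424 -0.2163  0.1347] zyaw -101.93 down [-0.003  0.001 -1.   ] F [-0.4  0.6 -0.5] gap 0.0295
sc rvec same?
near tip tri [(array([ 0.6367, -0.2309,  0.1596]), np.float64(0.0041)), (array([ 0.6415, -0.2352,  0.1658]), np.float64(0.0045)), (array([ 0.6447, -0.238 ,  0.1699]), np.float64(0.0048))] expected [ 0.6377 -0.2383  0.1346]
1 0 [array([188.5, 260.3]), array([306. , 272.7]), array([292.8, 226.5])]
1 0.02 [array([187. , 252.1]), array([307.1, 268.1]), array([297.2, 241. ])]
1 0.04 [array([185.5, 243.6]), array([308.1, 263.4]), array([302.7, 259.3])]
-1 0 [array([209.7, 246.8]), array([304.7, 255.1]), array([215.1, 226.5])]
-1 0.02 [array([208.6, 238.6]), array([305.7, 250.4]), array([210.7, 241. ])]
-1 0.04 [array([207.6, 230.1]), array([306.7, 245.6]), array([205.1, 259.3])]
scene 177 233
233 ##########++++#+....#############++.............
235 #++########+++++....+############++............+
237 ...########++++#....+#########..................
239 ...#########+++#+....#########+++++++++....++..+
241 ....########+++++...+#########++++++++++++++++++
243 ......+#####+
[... 514 characters left out ...]
#..........
245 +#.................+##########++++####..........
247 ##.................+#########+++++###...........
249 #+.................###########++++###...........
251 #++..................+##+...++.++++.............
253 ++++.................+###....+++++++#...........
255 ++...................########+++++####+.........
257 ....................++#####+++++++++###.........
259 ....................++#######++++++###..........
261 ....................++###############...........
263 .....................+#######++###+.............
265 ......................+#####+...................
267 ................................................
269 ................................................
```

Triangulation puts the near fingertip at z≈0.16, about 28 mm above the reported TCP at a 30 mm gap, and the wrist view agrees. That explains both misses: the fingers simply passed above the hub. I'll go about 20–28 mm lower with the jaws part open and watch the force.

>>> arm_command(
  slide=[
    [0,0,0],
    [0,0.01,0],
    [0,0.02,0],
    [0,0.03,0],
    [0,0.02,0],
  ],
  spin=[0,0,0,0,0],
  hand=[-0.4,-0.4,-0.4,-0.4,-0.4],
)

```text
time: 7.82
tcp_pos: [0.6426, -0.2164, 0.0542]
eef_rot: [-0.219, -2.111, 2.111]
wrist_force: [-0.8, 0.2, -1.0]
finger_gap: 0.0599
```

>>> arm_command(
  slide=[
    [0,0.015,0],
    [0,0.01,0],
    [0,0.01,0],
    [0,0.007,0],
    [0,0.005,0],
  ],
  spin=[0,0,0,0,0],
  hand=[-0.4,-0.4,-0.4,-0.4,-0.4],
)

```text
time: 8.23
tcp_pos: [0.6439, -0.217, 0.0093]
eef_rot: [-0.221, -2.112, 2.112]
wrist_force: [-0.2, 0.8, 0.6]
finger_gap: 0.0595
```

>>> arm_command(
  slide=[
    [0,0.005,0],
    [0,0.003,0],
    [0,0.002,0],
    [0,0,0],
    [0,0,0],
  ],
  spin=[0,0,0,0,0],
  hand=[-0.4,-0.4,-0.4,-0.4,-0.4],
)

```text
time: 8.65
tcp_pos: [0.6438, -0.2169, -0.0]
eef_rot: [-0.221, -2.112, 2.112]
wrist_force: [-0.2, -0.7, 0.0]
finger_gap: 0.0597
```

Run:
```python
from h import *
s,M=st(); c=cam("wrist"); t=s["tcp_pos"]; print(proj(c,t))
g=cv2.cvtColor(c["frame"],cv2.COLOR_RGB2GRAY)
for r in range(200,310,4): print(r,''.join('#' if x<62 else '+' if x<110 else '.' if x<190 else 'O' for x in g[r,170:340:2]))
```

```text
t 8.65 tcp [ 0.6438 -0.2169 -0.    ] zyaw -101.93 down [ 0.001 -0.    -1.   ] F [-0.2 -0.7  0. ] gap 0.0597
[254.08975477 226.13066011]
200 ...+++++++++++++++++++.......................................++++++++++++++++++++++++
204 ....+++++++++++++++++.........................................+++++++++++++++++++++++
208 .....++++++++++++++++.........................................+++++++++++++++++++++++
212 ...+++++++++++++++++...........................................++++++++++++++++++++++
216 ....+++++++++++++++.............................................+++++++++++++++++++++
220 ........++...++++++.............................................+++++++++++++++++++++
224 ..................+.............................................+++++++++++++++++++++
228 ..................+.............................................+++++++++++++++++++++
232 ................................................................+++++++++++++++++++++
236 ..+++++++....................+++++++++++++++++++++++++..........++++++++++++##+++++++
240 ++++++####...................+++++++++++++++++++++++++......
[... 855 characters left out ...]
.....OOOOOOOOOOOOOOOOOOOOOOO....................++++++++++++##########
284 #########...........OOOOOOOOOOOOOOOOOOOOOOOO...................+++++++++++++#########
288 ########+...........OOOOOOOOOOOOOOOOOOOOOOOOOOO...............++++++++++++++#########
292 ########............OOOOOOOOOOOOOOOOOOOOOOOOO.................+++++++++++++++########
296 #######..................OO......OOOOOOOOOOOO....+++++++++++++++++++++++++++++#######
300 ######............................OOOOOOOOOO++++++++++++++++++++++++++++++++++#######
304 #####+............................OOOOOOOOO..++++++++++++++++++++++++++++++++++######
308 #####.............................OOOOOOOOO+++++++++++++++++++++++++++++++++++++#####
```

>>> arm_command(
  slide=[
    [0,0.006,0],
    [0,0.006,0],
    [0,0.005,0],
    [0,0.003,0],
    [0,0,0],
  ],
  spin=[0,0,0,0,0],
  hand=[-0.4,-0.4,-0.4,-0.4,-0.4],
)

```text
time: 9.12
tcp_pos: [0.6422, -0.2163, -0.0221]
eef_rot: [-0.218, -2.111, 2.11]
wrist_force: [0.0, 0.5, 0.3]
finger_gap: 0.0597
```

>>> arm_command(
  slide=[
    [0,0,0],
    [0,0,0],
    [0,0,0],
    [0,0,0],
    [0,0,0],
  ],
  spin=[0,0,0,0,0],
  hand=[-0.2,-0.1,0,0.1,0.2],
  squeeze=50,
)

```text
time: 9.53
tcp_pos: [0.644, -0.2169, -0.0198]
eef_rot: [-0.222, -2.112, 2.112]
wrist_force: [-0.6, 0.2, -0.3]
finger_gap: 0.039
```

>>> arm_command(
  slide=[
    [0,0,0],
    [0,0,0],
    [0,0,0],
  ],
  spin=[0,0,0],
  hand=[0.3,0.3,0.3],
)

```text
time: 9.78
tcp_pos: [0.644, -0.2169, -0.0198]
eef_rot: [-0.222, -2.112, 2.112]
wrist_force: [0.1, -0.0, 3.0]
finger_gap: 0.0391
```

Gripped: the gap stopped at 39 mm. Next I'll lift and carry it by the relative displacement, which both cameras agree on.

>>> arm_command(
  slide=[
    [0,-0.01,0],
    [0,-0.03,0],
    [0,-0.04,0],
    [0,-0.04,0],
    [0,-0.025,0],
  ],
  spin=[0,0,0,0,0],
  hand=[1,1,1,1,1],
  squeeze=60,
)

```text
time: 10.2
tcp_pos: [0.6446, -0.2174, 0.1285]
eef_rot: [-0.224, -2.112, 2.115]
wrist_force: [2.4, 0.6, -1.0]
finger_gap: 0.0388
```

>>> arm_command(
  slide=[
    [0,-0.01,0],
    [0,-0.005,0],
    [0,0,0],
    [0,0,0],
  ],
  spin=[0,0,0,0],
  hand=[1,1,1,1],
)

```text
time: 10.53
tcp_pos: [0.6415, -0.2161, 0.1368]
eef_rot: [-0.216, -2.111, 2.108]
wrist_force: [-0.1, -0.0, -2.8]
finger_gap: 0.0388
```

>>> arm_command(
  slide=[
    [0.0078,0,-0.0137],
    [0.0155,0,-0.0274],
    [0.0186,0,-0.0329],
    [0.0202,0,-0.0357],
    [0.0202,0,-0.0357],
  ],
  spin=[0,0,0,0,0],
  hand=[1,1,1,1,1],
)

```text
time: 10.95
tcp_pos: [0.5898, -0.0554, 0.1365]
eef_rot: [-0.216, -2.109, 2.107]
wrist_force: [0.3, 1.0, -3.4]
finger_gap: 0.0393
```

>>> arm_command(
  slide=[
    [0.0202,0,-0.0357],
    [0.0186,0,-0.0329],
    [0.0155,0,-0.0274],
    [0.0109,0,-0.0192],
    [0.0078,0,-0.0137],
  ],
  spin=[0,0,0,0,0],
  hand=[1,1,1,1,1],
)

```text
time: 11.37
tcp_pos: [0.5443, 0.0866, 0.1368]
eef_rot: [-0.211, -2.11, 2.11]
wrist_force: [0.6, -0.1, -2.7]
finger_gap: 0.0393
```

>>> arm_command(
  slide=[
    [0,0,0],
    [0,0,0],
    [0,0,0],
    [0,0,0],
  ],
  spin=[-0.01,-0.015,-0.01,0],
  hand=[1,1,1,1],
)

```text
time: 11.7
tcp_pos: [0.5478, 0.0829, 0.1387]
eef_rot: [-0.184, -2.13, 2.131]
wrist_force: [-0.0, 0.1, -2.9]
finger_gap: 0.0389
```

Run:
```python
from h import *
s,M=st()
sc=cam("scene");sd=cam("side")
def cr(c):
    u,v=proj(c,[.547,.085,.12]).astype(int); im=c["frame"][v-50:v+50,u-65:u+65]; q=cv2.resize(im,None,fx=3,fy=3,interpolation=cv2.INTER_CUBIC); 
    for k in range(0,100,20): cv2.putText(q,str(v-50+k),(0,k*3+8),0,.3,(255,255,0)); cv2.putText(q,str(u-65+k),(k*3,8),0,.3,(255,255,0))
    return q
save("f1.png",np.hstack([cr(sc),cr(sd)]),1)
```

```text
t 11.7 tcp [0.5478 0.0829 0.1387] zyaw -99.94 down [-0.001 -0.    -1.   ] F [-0.   0.1 -2.9] gap 0.0389
```

View pics/f1.png

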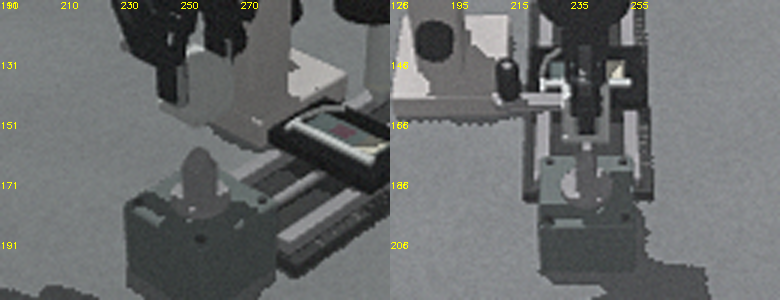

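The scene view shows the hub's right edge at u≈268, which puts its centre at about 255 against the shaft's 257. The side view puts the hub at u≈240 and the shaft at 240. They're aligned within about 1 px, so I'll lower gently.

>>> arm_command(
  slide=[
    [0,0.01,0],
    [0,0.01,0],
    [0,0.008,0],
    [0,0.006,0],
    [0,0.004,0],
  ],
  spin=[0,0,0,0,0],
  hand=[1,1,1,1,1],
)

```text
time: 12.22
tcp_pos: [0.547, 0.0834, 0.0997]
eef_rot: [-0.182, -2.129, 2.13]
wrist_force: [-0.3, 0.2, -2.9]
finger_gap: 0.0388
```

>>> arm_command(
  slide=[
    [0,0.004,0],
    [0,0.004,0],
    [0,0.004,0],
    [0,0.003,0],
    [0,0.003,0],
  ],
  spin=[0,0,0,0,0],
  hand=[1,1,1,1,1],
)

```text
time: 12.63
tcp_pos: [0.5484, 0.0837, 0.0835]
eef_rot: [-0.185, -2.131, 2.131]
wrist_force: [-0.7, 0.5, -3.3]
finger_gap: 0.0388
```

```bash
python3 -c "
from h import *
s,M=st(); print(s['ft_torque'].round(3))"
```

```text
t 12.6333 tcp [0.5484 0.0837 0.0835] zyaw -99.92 down [ 0.  0. -1.] F [-0.7  0.5 -3.3] gap 0.0388
[-0.037 -0.082 -0.055]
```

>>> arm_command(
  slide=[
    [0,0.003,0],
    [0,0.003,0],
    [0,0.003,0],
    [0,0.003,0],
    [0,0.002,0],
  ],
  spin=[0,0,0,0,0],
  hand=[1,1,1,1,1],
)

```text
time: 13.05
tcp_pos: [0.5481, 0.0837, 0.0692]
eef_rot: [-0.185, -2.131, 2.131]
wrist_force: [-0.7, -0.2, -2.2]
finger_gap: 0.0391
```

>>> arm_command(
  slide=[
    [0,0.003,0],
    [0,0.003,0],
    [0,0.003,0],
    [0,0.001,0],
    [0,0,0],
  ],
  spin=[0,0,0,0,0],
  hand=[1,1,1,1,1],
)

```text
time: 13.47
tcp_pos: [0.5478, 0.0837, 0.0591]
eef_rot: [-0.184, -2.13, 2.131]
wrist_force: [0.6, -0.4, -2.2]
finger_gap: 0.0389
```

Going down with almost no force. The last millimetres to the collar:

>>> arm_command(
  slide=[
    [0,0.002,0],
    [0,0.001,0],
    [0,0.001,0],
    [0,0,0],
  ],
  spin=[0,0,0,0],
  hand=[1,1,1,1],
)

```text
time: 13.8
tcp_pos: [0.5486, 0.0837, 0.0581]
eef_rot: [-0.185, -2.131, 2.131]
wrist_force: [-5.2, -0.8, 11.4]
finger_gap: 0.0391
```

Contact came at the expected seat height (underside ≈0.078, 11 N). Next: release, rise, and shift 66 mm along the crank to above the knob.

>>> arm_command(
  slide=[
    [0,-0.002,0],
    [0,0,0],
    [0,0,0],
    [0,0,0],
    [0,0,0],
  ],
  spin=[0,0,0,0,0],
  hand=[0,-0.2,-0.4,-0.4,-0.4],
  squeeze=40,
)

```text
time: 14.22
tcp_pos: [0.5482, 0.0837, 0.0574]
eef_rot: [-0.185, -2.131, 2.131]
wrist_force: [-0.1, 0.4, -0.4]
finger_gap: 0.0601
```

>>> arm_command(
  slide=[
    [0,-0.01,0],
    [0,-0.02,0],
    [0,-0.03,0],
    [0,-0.025,0],
    [0,-0.015,0],
  ],
  spin=[0,0,0,0,0],
  hand=[-0.4,-0.4,-0.4,-0.4,-0.4],
)

```text
time: 14.63
tcp_pos: [0.5502, 0.0839, 0.1614]
eef_rot: [-0.19, -2.134, 2.132]
wrist_force: [0.9, -0.5, -0.2]
finger_gap: 0.0598
```

>>> arm_command(
  slide=[
    [0.008,0,0],
    [0.02,0,0],
    [0.02,0,0],
    [0.012,0,0],
    [0.0065,0,0],
  ],
  spin=[0,0,0,0,0],
  hand=[-0.4,-0.4,-0.4,-0.4,-0.4],
)

```text
time: 15.05
tcp_pos: [0.4798, 0.0953, 0.1563]
eef_rot: [-0.181, -2.129, 2.13]
wrist_force: [-0.6, -0.0, 0.1]
finger_gap: 0.0597
```

Run:
```python
from h import *
go([.483,.0955,.097])
w=cam("wrist"); s,M=st(); print(proj(w,[.483,.0955,.15]), proj(w,[.547,.0842,.118]))
sd=cam("side"); sc=cam("scene")
f=lambda x:cv2.resize(x,(400,300),interpolation=cv2.INTER_CUBIC)
cr=lambda c:(lambda u,v:c["frame"][v-45:v+45,u-60:u+60])(*proj(c,[.515,.09,.12]).astype(int))
im=np.vstack([np.hstack([f(w["frame"]),f(cr(sd))]),np.hstack([f(cr(sc)),np.zeros((300,400,3),np.uint8)])])
import pickle; pickle.dump((w,sd,sc),open("k.pkl","wb")); cv2.imwrite("pics/k1.png",im[:,:,::-1])
b=w["frame"].astype(int); g=b.sum(2)/3
for r in range(120,330,7): print(r,''.join('#' if x<50 else '+' if x<110 else '.' if x<180 else 'O' for x in g[r,130:380:3]))
```

```text
t 15.05 tcp [0.4798 0.0953 0.1563] zyaw -99.9 down [-0.003 -0.    -1.   ] F [-0.6 -0.   0.1] gap 0.0597
slide needed [-0.0033  0.0593 -0.0008]
t 15.1 tcp [0.4796 0.0954 0.1565] zyaw -99.89 down [-0.003 -0.    -1.   ] F [-0.9  0.8  0.3] gap 0.0599
[252.74345333 217.09981892] [252.94828669 102.54117846]
120 +++++++++++++++++++++++........OOOOOOOOOOOOOOOOO....++++++++++++++++++++++++++++++++
127 +++++++++++++++++++++++........OOOOOOOOOOOOOOOO.....++++++++++++++++++++++++++++++++
134 +++++++++++++++++++++++.........+++++.OOOOOOO.++++++++++++++++++++++++++++++++++++..
141 ......................+...++...++++++.OO.++++++++++++++##++++++++++++++.............
148 OOOOOOOOOOOOOOOOOOOOOOO..+++....++++++.+++++++++++++++###+++.+++++++++++............
155 OOOOOOOOOOOOOOOOOOOOOOO........++++++++++++++++++++++++++++.......++++++............
162 +++++++++++++++++++++++++++...........+++++++......................++++++...........
169 ......................................+++++++.......................++++++++........
176 ......................................+++++++.......................++++++++++..+
[... 1172 characters left out ...]
+++++########...........................................#########+++++####...
281 #########+++########............................................########+++#########
288 ###################.............................................+###################
295 ##################...............................................###################
302 #################+................................................##################
309 #################..................................................#################
316 ################....................................................################
323 ###############.....................................................################
```

The wrist mask finds the knob top at about (253,215) against a predicted (253,217), centred between the fingers. Next I'll descend and close on the knob.

>>> arm_command(
  slide=[
    [-0.002,0.01,0],
    [0,0.018,0],
    [0,0.014,0],
    [0,0.01,0],
    [0,0.005,0],
  ],
  spin=[0,0,0,0,0],
  hand=[-0.4,-0.4,-0.4,-0.4,-0.4],
)

```text
time: 15.62
tcp_pos: [0.484, 0.0945, 0.0984]
eef_rot: [-0.182, -2.129, 2.13]
wrist_force: [-0.3, -0.8, -0.5]
finger_gap: 0.0599
```

>>> arm_command(
  slide=[
    [0,0.002,0],
    [0,0,0],
    [0,0,0],
    [0,0,0],
    [0,0,0],
  ],
  spin=[0,0,0,0,0],
  hand=[-0.4,-0.2,0,0.3,0.5],
  squeeze=30,
)

```text
time: 16.03
tcp_pos: [0.4855, 0.0949, 0.0994]
eef_rot: [-0.187, -2.132, 2.131]
wrist_force: [0.9, -0.6, -0.3]
finger_gap: 0.0218
```

>>> arm_command(
  slide=[
    [0,0,0],
    [0,0,0],
    [0,0,0],
  ],
  spin=[0,0,0],
  hand=[0.8,0.8,0.8],
)

```text
time: 16.28
tcp_pos: [0.485, 0.0949, 0.0991]
eef_rot: [-0.186, -2.132, 2.131]
wrist_force: [-0.6, -0.4, 1.9]
finger_gap: 0.019
```

Run:
```python
from h import *
import pickle
s,M=st()
d=pickle.load(open("c0.pkl","rb"))
# slide & lens: initial estimate
Y=np.array([np.cos(np.radians(80)),np.sin(np.radians(80))]); X=np.array([Y[1],-Y[0]]); C=np.array([.547,.0842])
for n,p in(("side",(239.5,148)),("scene",(303.5,154))):
    q=onz(d[n],*p,.047)[:2]-C; print(n,"slide mark stage xy",(q@X).round(4),(q@Y).round(4))
for n,p in(("side",(240.5,132)),("scene",(316,149.5))):
    q=onz(d[n],*p,.062)[:2]-C; print(n,"lens",(q@X).round(4),(q@Y).round(4))
```

```text
t 16.2833 tcp [0.485  0.0949 0.0991] zyaw -99.92 down [ 0.001  0.    -1.   ] F [-0.6 -0.4  1.9] gap 0.019
side slide mark stage xy -0.0039 0.1887
scene slide mark stage xy -0.0077 0.189
side lens -0.0005 0.2465
scene lens 0.0167 0.2105
```

Knob gripped, gap 19 mm. First quarter turn clockwise, with the tool not turning:

>>> arm_command(
  slide=[
    [-0.0032,0,-0.0201],
    [-0.0092,0,-0.0181],
    [-0.0144,0,-0.0144],
    [-0.0181,0,-0.0092],
    [-0.0201,0,-0.0032],
  ],
  spin=[0,0,0,0,0],
  hand=[0.8,0.8,0.8,0.8,0.8],
)

```text
time: 16.7
tcp_pos: [0.5597, 0.1496, 0.0992]
eef_rot: [-0.182, -2.132, 2.13]
wrist_force: [-1.9, -2.1, 2.3]
finger_gap: 0.0185
```

>>> arm_command(
  slide=[
    [0,0,0],
    [0,0,0],
    [0,0,0],
  ],
  spin=[0,0,0],
  hand=[0.8,0.8,0.8],
)

```text
time: 16.95
tcp_pos: [0.5606, 0.1484, 0.0995]
eef_rot: [-0.188, -2.134, 2.129]
wrist_force: [0.5, 3.0, 4.3]
finger_gap: 0.0182
```

```bash
cat > sl.py <<'E'
from h import *
Y=np.array([np.cos(np.radians(80)),np.sin(np.radians(80))]); X=np.array([Y[1],-Y[0]]); C=np.array([.547,.0842])
def red(n):
    c=cam(n); f=c["frame"].astype(int); L=np.array([proj(c,[*(C+X*a+Y*b),.047]) for a in(-.06,.06) for b in(.15,.31)])
    (u0,v0),(u1,v1)=L.min(0).astype(int),L.max(0).astype(int)
    r,g,b=[f[v0:v1,u0:u1,i] for i in range(3)]; m=(r-g>18)&(r-b>-12)&(r<190)
    vs,us=np.nonzero(m)
    if not len(us): print(n,"no red"); return
    u,v=us.mean()+u0,vs.mean()+v0; q=onz(c,u,v,.047)[:2]-C
    print(n,"red n",len(us),"px",u.round(1),v.round(1),"spread",us.std().round(1),vs.std().round(1),"stage",(q@X).round(4),(q@Y).round(4))
E
python3 - <<'E'
from sl import *
s,M=st(); p=s["tcp_pos"][:2]-C; print("knob r",np.linalg.norm(p).round(4),"ang",np.degrees(np.arctan2(p[1],p[0])).round(1))
red("side");red("scene")
sc=cam("scene");q=onz(sc,316.6,140.7,.062)[:2]-C; print("lens scene",q@X,q@Y)
E
```

```text
t 16.95 tcp [0.5606 0.1484 0.0995] zyaw -99.97 down [ 0.002  0.002 -1.   ] F [0.5 3.  4.3] gap 0.0182
knob r 0.0657 ang 78.0
side no red
scene red n 13 px 305.2 153.8 spread 1.5 0.9 stage -0.005 0.1927
lens scene -0.01031342269819857 0.24715115595069806
```

>>> arm_command(
  slide=[
    [-0.0201,0,0.0032],
    [-0.0181,0,0.0092],
    [-0.0144,0,0.0144],
    [-0.0092,0,0.0181],
    [-0.0032,0,0.0201],
  ],
  spin=[0,0,0,0,0],
  hand=[0.8,0.8,0.8,0.8,0.8],
)

```text
time: 17.52
tcp_pos: [0.6128, 0.0723, 0.0987]
eef_rot: [-0.184, -2.132, 2.13]
wrist_force: [-2.2, 3.2, 3.0]
finger_gap: 0.019
```

>>> arm_command(
  slide=[
    [0.0032,0,0.0201],
    [0.0092,0,0.0181],
    [0.0144,0,0.0144],
    [0.0181,0,0.0092],
    [0.0201,0,0.0032],
  ],
  spin=[0,0,0,0,0],
  hand=[0.8,0.8,0.8,0.8,0.8],
)

```text
time: 17.93
tcp_pos: [0.5366, 0.0201, 0.0986]
eef_rot: [-0.189, -2.133, 2.126]
wrist_force: [3.0, 9.4, 0.1]
finger_gap: 0.0188
```

>>> arm_command(
  slide=[
    [0.0201,0,-0.0032],
    [0.0181,0,-0.0092],
    [0.0144,0,-0.0144],
    [0.0092,0,-0.0181],
    [0.0032,0,-0.0201],
  ],
  spin=[0,0,0,0,0],
  hand=[0.8,0.8,0.8,0.8,0.8],
)

```text
time: 18.35
tcp_pos: [0.4827, 0.0937, 0.0986]
eef_rot: [-0.184, -2.128, 2.134]
wrist_force: [4.4, -2.7, 1.0]
finger_gap: 0.0187
```

Run:
```python
from sl import *
s,M=st(); p=s["tcp_pos"][:2]-C; print("knob r",np.linalg.norm(p).round(4),"ang",np.degrees(np.arctan2(p[1],p[0])).round(1))
red("side");red("scene")
```

```text
t 18.35 tcp [0.4827 0.0937 0.0986] zyaw -99.91 down [-0.001 -0.003 -1.   ] F [ 4.4 -2.7  1. ] gap 0.0187
knob r 0.065 ang 171.6
side red n 17 px 238.6 144.1 spread 1.6 0.8 stage -0.0066 0.2066
scene red n 13 px 309.9 151.2 spread 1.7 0.7 stage -0.0041 0.2119
```

Smooth, with forces under 10 N and the slide advancing about 24 mm per turn. On to the second turn.

>>> arm_command(
  slide=[
    [-0.0032,0,-0.0201],
    [-0.0092,0,-0.0181],
    [-0.0144,0,-0.0144],
    [-0.0181,0,-0.0092],
    [-0.0201,0,-0.0032],
  ],
  spin=[0,0,0,0,0],
  hand=[0.8,0.8,0.8,0.8,0.8],
)

```text
time: 18.87
tcp_pos: [0.5584, 0.1497, 0.099]
eef_rot: [-0.18, -2.132, 2.127]
wrist_force: [-0.9, 3.2, 5.0]
finger_gap: 0.0189
```

>>> arm_command(
  slide=[
    [-0.0201,0,0.0032],
    [-0.0181,0,0.0092],
    [-0.0144,0,0.0144],
    [-0.0092,0,0.0181],
    [-0.0032,0,0.0201],
  ],
  spin=[0,0,0,0,0],
  hand=[0.8,0.8,0.8,0.8,0.8],
)

```text
time: 19.28
tcp_pos: [0.6129, 0.0715, 0.0985]
eef_rot: [-0.183, -2.131, 2.13]
wrist_force: [-1.8, 2.6, 3.1]
finger_gap: 0.0188
```

>>> arm_command(
  slide=[
    [0.0032,0,0.0201],
    [0.0092,0,0.0181],
    [0.0144,0,0.0144],
    [0.0181,0,0.0092],
    [0.0201,0,0.0032],
  ],
  spin=[0,0,0,0,0],
  hand=[0.8,0.8,0.8,0.8,0.8],
)

```text
time: 19.7
tcp_pos: [0.5367, 0.0199, 0.0984]
eef_rot: [-0.189, -2.133, 2.124]
wrist_force: [3.8, 9.7, -0.7]
finger_gap: 0.0184
```

>>> arm_command(
  slide=[
    [0.0201,0,-0.0032],
    [0.0181,0,-0.0092],
    [0.0144,0,-0.0144],
    [0.0092,0,-0.0181],
    [0.0032,0,-0.0201],
  ],
  spin=[0,0,0,0,0],
  hand=[0.8,0.8,0.8,0.8,0.8],
)

```text
time: 20.12
tcp_pos: [0.4825, 0.0931, 0.0984]
eef_rot: [-0.183, -2.127, 2.133]
wrist_force: [2.5, -1.4, 2.9]
finger_gap: 0.0186
```

>>> arm_command(
  slide=[
    [0,0,0],
    [0,0,0],
    [0,0,0],
  ],
  spin=[0,0,0],
  hand=[0.8,0.8,0.8],
)

```text
time: 20.37
tcp_pos: [0.483, 0.094, 0.0983]
eef_rot: [-0.181, -2.128, 2.13]
wrist_force: [-2.5, 2.0, 6.3]
finger_gap: 0.0187
```

Run:
```python
from sl import *
s,M=st(); p=s["tcp_pos"][:2]-C; print("knob r",np.linalg.norm(p).round(4),"ang",np.degrees(np.arctan2(p[1],p[0])).round(1))
red("side");red("scene")
def cr(n,u,v):
    c=cam(n); q=cv2.resize(c["frame"][v-35:v+35,u-40:u+40],None,fx=5,fy=5,interpolation=cv2.INTER_CUBIC)
    for k in range(0,80,10): cv2.putText(q,str(u-40+k),(k*5,8),0,.3,(255,255,0)); cv2.putText(q,str(v-35+k),(0,k*5+8),0,.3,(0,255,0)); cv2.line(q,(k*5,0),(k*5,3),(255,0,0))
    return q
save("e1.png",np.hstack([cr("side",240,150),cr("scene",310,140)]),1)
```

```text
t 20.3667 tcp [0.483  0.094  0.0983] zyaw -99.91 down [-0.004 -0.    -1.   ] F [-2.5  2.   6.3] gap 0.0187
knob r 0.0648 ang 171.3
side red n 12 px 239.1 138.2 spread 1.3 0.7 stage -0.0053 0.2337
scene red n 15 px 315.3 147.5 spread 1.6 0.9 stage -0.0052 0.2368
```

View pics/e1.png

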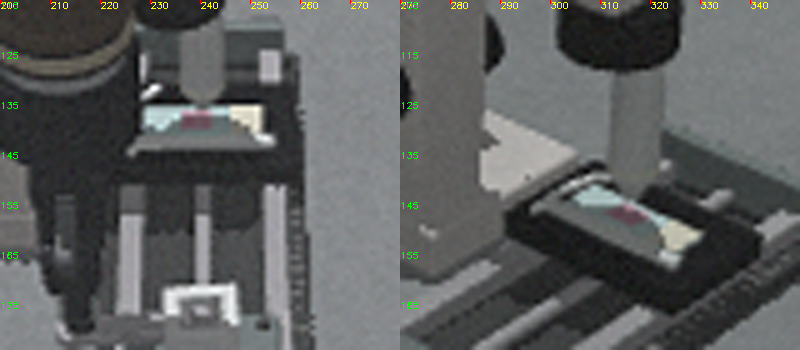

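The slide's red mark is at side (239,138) and scene (315,147.5), still about a third of a turn short of the barrel. I've used my viewing budget, so I'll measure the lens rim numerically.

Run:
```python
from sl import *
import pickle
d=pickle.load(open("c0.pkl","rb"))
for n,u0,v0 in(("side",226,108),("scene",300,118)):
    f=d[n]["frame"].mean(2).astype(int); print(n,"cols",u0)
    for r in range(v0,v0+34): print(r,' '.join("%3d"%x for x in f[r,u0:u0+28]))
for n in("side","scene"):
    c=cam(n);f=c["frame"].astype(int);u0,v0=(228,130) if n=="side" else (300,136)
    print(n,"now r-g"); 
    for r in range(v0,v0+22): print(r,' '.join("%3d"%x for x in (f[r,u0:u0+32,0]-f[r,u0:u0+32,1])))
```

```text
side cols 226
108 100 105 101 101 101 105 101 104 100 107 102 110 110  88  41  48  48  46  42 105 126 128 125 128 126 125 124 131
109 101 103 100 103 103 104 104 101 102 103 104 105 109  89  52  49  49  49  32  93 127 128 126 128 128 129 130 130
110 102 102 102 102 104 106 103 104 101 106 107 104 105  76  43  53  46  44  28  96 129 126 128 128 124 124 124 127
111 107 108 106 108 108 107 109 110 105 107 112 110 112  60  40  40  49  47  30  99 127 129 128 125 126 128 130 129
112  52  54  54  50  59  42  51  46  42  48  47  48  49  46  39  39  44  43  36  94 130 133 127 124 123 131 131 127
113  36  38  41  50  41  35  40  41  34  43  42  43  45  39  45  43  46  40  34 103 131 129 130 131 125 125 132 128
114  48  45  41  41  42  37  54  43  44  42  44  45  42  40  42  51  41  45  28  96 124 125 127 126 134 132 131 131
115  40  52  38  40  50  47  46  43  46  47  44  49  38  44  45  45  40  36  40 123 131 131 132 131 132 129 130 135
116  41  41  47  46  43  47  46  40  46  45  44  47  43  43  45  47  47  35  63 122 130 129 128 129 127 129 127 132
117  41  38  42  36  42  47  46  42  37  4
[... 11951 characters left out ...]
   2   1   0   0   1   1   0  -6  -3   1
153  -3  -3   2  -2  -7   0  -2   4   0   1   2  -4  -4  -3  -4  -3  -1  -3  -3   0  -4  -2   0   0   0   1   0  -5  -6  -7  -5  -3
154   5  -3   2   4  -5   0  -3   5   0  -6  -1   1  -2   0  -2  -4  -2  -2  -1  -3  -3  -5  -3   1   2   2  -5  -5  -5  -8   2  -1
155  -1   0   2  -1  -3  -2   0  -3  -5  -3   2  -4  -4   2  -2  -1  -2  -4  -3  -3  -3  -3  -5  -5  -6  -7  -7  -5   1  -2  -3   0
156   2  -2  -4   0   0   1   2  -2  -1   0   1  -2  -2   0   0   2  -2  -3   0  -3  -2  -3  -7  -5  -6  -5  -3  -3  -4   1  -4   0
157  -3  -1   0   3   0  -1   1  -3  -5  -5  -4   2  -1  -2   3  -2   5  -1   4   1  -1  -1  -2  -1  -3   0  -2  -1  -2  -3   1   3
```

Run:
```python
from sl import *
import pickle
d=pickle.load(open("c0.pkl","rb"))
f=lambda n,u,v,z:[(q@X).round(4) for q in[onz(d[n],u,v,z)[:2]-C]]+[(q@Y).round(4) for q in[onz(d[n],u,v,z)[:2]-C]]
print("side lens",f("side",240.1,132.6,.062),"slide",f("side",239.0,138.4,.047))
print("scene lens",f("scene",316.7,139.1,.062),"slide",f("scene",315.3,147.5,.047))
for n in("side","scene"):
    print(n,"px per 1mm along track",((proj(d[n],[*(C+Y*.24),.047])-proj(d[n],[*(C+Y*.23),.047]))/10).round(3))
```

```text
side lens [np.float64(-0.0018), np.float64(0.2436)] slide [np.float64(-0.0056), np.float64(0.233)]
scene lens [np.float64(-0.0154), np.float64(0.2541)] slide [np.float64(-0.0051), np.float64(0.2366)]
side px per 1mm along track [-0.    -0.212]
scene px per 1mm along track [ 0.227 -0.142]
```

The side and scene estimates differ, putting the remainder somewhere between 1 and 9 mm. I'll wind another quarter turn (6 mm), release, and then measure slide against lens from close up with the wrist camera beside the track.

>>> arm_command(
  slide=[
    [-0.0032,0,-0.0201],
    [-0.0092,0,-0.0181],
    [-0.0144,0,-0.0144],
    [-0.0181,0,-0.0092],
    [-0.0201,0,-0.0032],
  ],
  spin=[0,0,0,0,0],
  hand=[0.8,0.8,0.8,0.8,0.8],
)

```text
time: 21.08
tcp_pos: [0.5594, 0.1495, 0.0991]
eef_rot: [-0.182, -2.133, 2.126]
wrist_force: [-1.7, 2.5, 5.5]
finger_gap: 0.0188
```

>>> arm_command(
  slide=[
    [0,0,0],
    [0,0,0],
    [0,0,0],
    [0,0,0],
    [0,0,0],
  ],
  spin=[0,0,0,0,0],
  hand=[0.8,0.8,0.4,0.2,0.2],
)

```text
time: 21.5
tcp_pos: [0.5578, 0.1459, 0.097]
eef_rot: [-0.181, -2.126, 2.131]
wrist_force: [-0.5, -0.6, 0.7]
finger_gap: 0.0342
```

>>> arm_command(
  slide=[
    [0,-0.01,0],
    [0,-0.02,0],
    [0,-0.03,0],
    [0,-0.025,0],
    [0,-0.015,0],
  ],
  spin=[0,0,0,0,0],
  hand=[0.2,0.2,0.2,0.2,0.2],
)

```text
time: 21.92
tcp_pos: [0.561, 0.1473, 0.2021]
eef_rot: [-0.189, -2.133, 2.132]
wrist_force: [0.8, -0.2, 1.8]
finger_gap: 0.0347
```

Run:
```python
from sl import *
s,M=st(); w=cam("wrist"); oc=-w["R"].T@w["t"]
s,M=st(); print("cam offset in tool",(M.T@(oc-s["tcp_pos"])).round(4))
red("side");red("scene")
tgt=np.r_[C+Y*.20+X*.17,.19]; go(tgt); print(tgt, np.linalg.norm(tgt[:2]))
```

```text
t 21.9167 tcp [0.561  0.1473 0.2021] zyaw -99.93 down [ 0.004  0.    -1.   ] F [ 0.8 -0.2  1.8] gap 0.0347
t 21.9667 tcp [0.5628 0.1477 0.2048] zyaw -99.93 down [ 0.008  0.001 -1.   ] F [1.2 1.5 1.5] gap 0.0341
cam offset in tool [-0.0705 -0.1728  0.0005]
side red n 8 px 239.0 137.5 spread 1.2 0.7 stage -0.0056 0.2372
scene red n 17 px 316.9 146.5 spread 1.6 0.9 stage -0.0053 0.2438
t 22.0667 tcp [0.5607 0.1474 0.2003] zyaw -99.93 down [ 0.003  0.    -1.   ] F [0.6 0.  0.2] gap 0.0342
slide needed [-0.1676  0.0109 -0.1352]
[0.74914695 0.25164136 0.19      ] 0.7902812994560463
```

>>> arm_command(
  slide=[
    [-0.01,0,0],
    [-0.025,0,0],
    [-0.035,0,0],
    [-0.035,0,0],
    [-0.03,0,0],
  ],
  spin=[0,0,0,0,0],
  hand=[0.2,0.2,0.2,0.2,0.2],
)

```text
time: 22.48
tcp_pos: [0.6938, 0.1234, 0.1956]
eef_rot: [-0.182, -2.128, 2.131]
wrist_force: [0.2, 0.6, 0.3]
finger_gap: 0.0345
```

>>> arm_command(
  slide=[
    [-0.02,0,-0.02],
    [-0.01,0,-0.03],
    [0,0.02,-0.03],
    [0,0.02,-0.02],
    [0,0.01,-0.01],
  ],
  spin=[0,0,0,0,0],
  hand=[0.2,0.2,0.2,0.2,0.2],
)

```text
time: 22.9
tcp_pos: [0.7391, 0.2294, 0.1419]
eef_rot: [-0.175, -2.126, 2.13]
wrist_force: [-1.1, -0.6, -1.3]
finger_gap: 0.0338
```

>>> arm_command(
  slide=[
    [0,0,0],
    [0,0,0],
    [0,0,0],
    [0,0,0],
    [0,0,0],
  ],
  spin=[-0.06,-0.12,-0.12,-0.12,-0.12],
  hand=[0.2,0.2,0.2,0.2,0.2],
)

```text
time: 23.32
tcp_pos: [0.7404, 0.2263, 0.1461]
eef_rot: [-0.385, 2.018, -2.021]
wrist_force: [-0.5, -0.4, -0.7]
finger_gap: 0.0341
```

>>> arm_command(
  slide=[
    [0,0,0],
    [0,0,0],
    [0,0,0],
    [0,0,0],
    [0,0,0],
  ],
  spin=[-0.12,-0.12,-0.12,-0.12,-0.12],
  hand=[0.2,0.2,0.2,0.2,0.2],
)

```text
time: 23.73
tcp_pos: [0.7404, 0.2261, 0.1462]
eef_rot: [-0.868, 1.636, -1.636]
wrist_force: [0.4, -0.6, -0.4]
finger_gap: 0.0342
```

>>> arm_command(
  slide=[
    [0,0,0],
    [0,0,0],
    [0,0,0],
    [0,0,0],
    [0,0,0],
  ],
  spin=[-0.12,-0.12,-0.12,-0.07,0],
  hand=[0.2,0.2,0.2,0.2,0.2],
)

```text
time: 24.15
tcp_pos: [0.7404, 0.2262, 0.1463]
eef_rot: [-1.126, 1.337, -1.336]
wrist_force: [-0.1, 0.6, -0.6]
finger_gap: 0.0344
```

>>> arm_command(
  slide=[
    [0,0,0],
    [0,0,0],
    [0,0,0],
    [0,0,0],
  ],
  spin=[0,0,0,0],
  hand=[0.2,0.2,0.2,0.2],
)

```text
time: 24.48
tcp_pos: [0.7413, 0.2273, 0.1483]
eef_rot: [-1.122, 1.337, -1.337]
wrist_force: [0.0, -0.3, -0.2]
finger_gap: 0.0342
```

Run:
```python
from sl import *
import pickle
st(); w=cam("wrist"); pickle.dump(w,open("wl.pkl","wb")); save("wl.png",w["frame"],1.5)
print("cam",-w["R"].T@w["t"])
for y in(.235,.245,.255): print(y,"lens",proj(w,[*(C+Y*y),.062]).round(1),"slide",proj(w,[*(C+Y*y),.047]).round(1))
f=w["frame"].astype(int)
u,v=proj(w,[*(C+Y*.245),.06]).astype(int); print(u,v)
g=f.mean(2); rg=f[:,:,0]-f[:,:,1]
for r in range(max(0,v-60),v+60,2): print(r,''.join('R' if rg[r,x]>15 else 'B' if rg[r,x]<-10 else '#' if g[r,x]<55 else '+' if g[r,x]<95 else '.' if g[r,x]<150 else 'O' for x in range(max(0,u-90),min(512,u+90),2)))
```

```text
t 24.4833 tcp [0.7413 0.2273 0.1483] zyaw -10.01 down [-0. -0. -1.] F [ 0.  -0.3 -0.2] gap 0.0342
cam [0.7549827  0.29586859 0.32411589]
0.235 lens [ 37.8 110.1] slide [ 49.3 109.4]
0.245 lens [35.4 96.7] slide [47.2 96.7]
0.255 lens [32.9 83. ] slide [45.  83.8]
37 96
36 OOO.+++++##++++++++++++++.OOO..+###++++++++++++++OOOOOOOOO++++++
38 OOOO+++++##++++++++++++++.OOOO.+##+++++++++++++++OOOOOOOOO+++#++
40 OOOO+++++##+++++++++++++++OOOO.+##+++++++++++++++.OOOOOOOO+++#+.
42 OOOO.+++++#+++++++++++++++OOOO.++##++++++++++++++.OOOOOOOO.++#+O
44 OOOO.+++++#+++++++++++++++OOOO..+##++++++++++++++.OOOOOOOO.++##+
46 OOOO.+++++##++++++++++++++OOOO..+##+++++++++++++++OOOOOOOO.+++#+
48 OOOOO+++++##++++++++++++++.OOO..+###++++++++++++++OOOOOOOOO+++#+
50 OOOOO+++++##++++++++++++++.OOOO.+##+++++++++++++++OOOOOOOOO+++++
52 +++++#######################+######################++++++++#++#+
54 ###############################################################O
56 ###############################################################+
58 ###############################################################+
60 #++########
[... 2577 characters left out ...]
##########
136 .+................+#############################################
138 .........+......+###############################################
140 +...++.+++######################################################
142 +++++###########################################################
144 ################################################################
146 ################################################################
148 ################################################################
150 ################################################################
152 ++++++#+++++++++++++###############++..++###############+.OOO.OO
154 ++++++++.......+++++###############....++###############+OOOOOOO
```

The wrist view, printed as characters, is clear. The slide spans rows 87–119, centre about 103, so y≈0.240. The barrel spans rows 99–142, with its tip centre at about 119.5, so y≈0.228. So the slide has overshot by about 12 mm, and the starting shortfall was about 42 mm. The distant-camera lens estimates were off. I'll re-grip the knob and wind back about half a turn plus the play.

>>> arm_command(
  slide=[
    [0.01,-0.02,0],
    [0.02,-0.02,0],
    [0.03,-0.012,0],
    [0.03,0,0],
    [0.0183,0,0],
  ],
  spin=[0,0,0,0,0],
  hand=[0.2,0.2,0.2,0.1,0],
)

```text
time: 24.95
tcp_pos: [0.7233, 0.1183, 0.2027]
eef_rot: [-1.119, 1.334, -1.339]
wrist_force: [0.6, 0.0, -0.6]
finger_gap: 0.043
```

>>> arm_command(
  slide=[
    [0,0,-0.02],
    [0,0,-0.035],
    [0,0,-0.04],
    [0,0,-0.035],
    [0,0,-0.02],
  ],
  spin=[0,0,0,0,0],
  hand=[-0.2,-0.2,-0.2,-0.2,-0.2],
)

```text
time: 25.37
tcp_pos: [0.5704, 0.1473, 0.1993]
eef_rot: [-1.125, 1.34, -1.334]
wrist_force: [0.1, 0.5, -0.1]
finger_gap: 0.0513
```

>>> arm_command(
  slide=[
    [0,0,-0.0107],
    [0,0,-0.005],
    [0,0,0],
    [0,0,0],
    [0,0,0],
  ],
  spin=[0,0,0,0,0],
  hand=[-0.2,-0.2,-0.2,-0.2,-0.2],
)

```text
time: 25.78
tcp_pos: [0.561, 0.1494, 0.2007]
eef_rot: [-1.12, 1.336, -1.337]
wrist_force: [-0.0, -0.7, -0.2]
finger_gap: 0.0512
```

Run:
```python
from sl import *
go([.5594,.1495,.099]); w=cam("wrist"); k=C+.065*np.array([np.cos(np.radians(79.5)),np.sin(np.radians(79.5))])
print("knob pred",k,proj(w,[*k,.15]).round(1))
g=w["frame"].mean(2); u,v=proj(w,[*k,.15]).astype(int)
for r in range(v-36,v+50,3): print(r,''.join('#' if x<50 else '+' if x<100 else '.' if x<170 else 'O' for x in g[r,u-80:u+80:2]))
```

```text
t 25.7833 tcp [0.561  0.1494 0.2007] zyaw -10.0 down [ 0.001  0.    -1.   ] F [-0.  -0.7 -0.2] gap 0.0512
slide needed [ 0.0002  0.1017 -0.0017]
knob pred [0.55884531 0.14811157] [249.  199.6]
163 .............+++++OOOOOO.#++++++++++++++.OO.+++++++++++++++.OOOOOO+++++.........
166 ..............++++OOOOOO.#++++++++++++++.OO.+++++++++++++++.OOOOOO+++++.........
169 ..............++++OOOOOO.#++++++++++++++..OO..++#####++++++.OOOOOO+++++.........
172 ..............++++OOOOOO.#+++++++++++++.OOOOOOO.######+++++.OOOOOO+++++.........
175 ..............++++OOOOOO.#++++++++++++.OOOO.OOOO.#####+++++.OOOOOO++++..........
178 ..............++++.......#++++++++++++OO#######..######++++.......++++..........
181 .......................++++++++++++++++#########++++++++++++++..................
184 ......................++++++++++++++++############+++++++++++++.................
187 ......................+++++++++++++++#############++++++++++++++................
190 .....................++++++++++++++++#############+++++++++++++++...............
193 ....................+++++++++++++++++######+######+++
[... 857 characters left out ...]
++++++++++++++++++++
226 ......................................++++++++++.....+++++++++++++++++++++++++++
229 ...............................+......+++++++++......+++++++++++++++++++++++++++
232 .....................................++++++++++......+++++++++++++++++++++++++++
235 ........+++++##......................................+++++++++++++++++++##++++++
238 .......+++++###+......................................+++++++++++++++++####+++++
241 ......++++++####......................................+++++++++++++++++####+++++
244 .....++++++#####...................OOOOOO.............+++++++++++++++++#####++++
247 ####++++++######............................++++......+++++++++++++++++######+++
```

The knob top is at about (255,199), centred between the jaws. Next I'll descend, grip and wind back 198°.

>>> arm_command(
  slide=[
    [0,0.01,0],
    [0,0.025,0],
    [0,0.03,0],
    [0,0.02,0],
    [0,0.01,0],
  ],
  spin=[0,0,0,0,0],
  hand=[-0.2,-0.2,-0.2,-0.2,-0.2],
)

```text
time: 26.25
tcp_pos: [0.557, 0.1488, 0.1012]
eef_rot: [-1.128, 1.341, -1.335]
wrist_force: [0.2, -1.0, -0.4]
finger_gap: 0.0514
```

>>> arm_command(
  slide=[
    [0,0.005,0],
    [0,0.002,0],
    [0,0,0],
    [0,0,0],
    [0,0,0],
  ],
  spin=[0,0,0,0,0],
  hand=[-0.2,-0.2,0,0.3,0.5],
  squeeze=30,
)

```text
time: 26.67
tcp_pos: [0.5609, 0.1498, 0.1002]
eef_rot: [-1.119, 1.334, -1.337]
wrist_force: [-0.4, -0.6, 0.1]
finger_gap: 0.0216
```

>>> arm_command(
  slide=[
    [0,0,0],
    [0,0,0],
    [0,0,0],
  ],
  spin=[0,0,0],
  hand=[0.8,0.8,0.8],
)

```text
time: 26.92
tcp_pos: [0.5608, 0.1501, 0.1]
eef_rot: [-1.118, 1.334, -1.337]
wrist_force: [0.9, 2.3, 2.5]
finger_gap: 0.0186
```

>>> arm_command(
  slide=[
    [0.0032,0,-0.0201],
    [0.0092,0,-0.0181],
    [0.0144,0,-0.0144],
    [0.0181,0,-0.0092],
    [0.0201,0,-0.0032],
  ],
  spin=[0,0,0,0,0],
  hand=[0.8,0.8,0.8,0.8,0.8],
)

```text
time: 27.33
tcp_pos: [0.4828, 0.0983, 0.0999]
eef_rot: [-1.121, 1.337, -1.333]
wrist_force: [0.2, 2.0, 4.3]
finger_gap: 0.0183
```

>>> arm_command(
  slide=[
    [0.0201,0,0.0032],
    [0.0181,0,0.0092],
    [0.0144,0,0.0144],
    [0.0092,0,0.0181],
    [0.0032,0,0.0201],
  ],
  spin=[0,0,0,0,0],
  hand=[0.8,0.8,0.8,0.8,0.8],
)

```text
time: 27.75
tcp_pos: [0.5367, 0.0212, 0.0995]
eef_rot: [-1.12, 1.339, -1.336]
wrist_force: [-0.5, 7.4, 1.8]
finger_gap: 0.0188
```

>>> arm_command(
  slide=[
    [-0.0032,0,0.0201],
    [0,0,0],
    [0,0,0],
    [0,0,0],
  ],
  spin=[0,0,0,0],
  hand=[0.8,0.8,0.8,0.8],
)

```text
time: 28.08
tcp_pos: [0.5578, 0.0208, 0.0991]
eef_rot: [-1.122, 1.334, -1.337]
wrist_force: [0.4, -1.2, 4.7]
finger_gap: 0.0182
```

Run:
```python
from sl import *
s,M=st(); p=s["tcp_pos"][:2]-C; print("knob r",np.linalg.norm(p).round(4),"ang",np.degrees(np.arctan2(p[1],p[0])).round(1))
red("side");red("scene")
```

```text
t 28.0833 tcp [0.5578 0.0208 0.0991] zyaw -9.94 down [ 0.001 -0.001 -1.   ] F [ 0.4 -1.2  4.7] gap 0.0182
knob r 0.0643 ang -80.4
side no red
scene red n 15 px 313.7 148.5 spread 1.5 0.9 stage -0.0053 0.2296
```

>>> arm_command(
  slide=[
    [0,0,0],
    [0,0,0],
    [0,0,0],
    [0,0,0],
  ],
  spin=[0,0,0,0],
  hand=[0.3,0,-0.2,-0.2],
)

```text
time: 28.52
tcp_pos: [0.5563, 0.0213, 0.0979]
eef_rot: [-1.123, 1.337, -1.335]
wrist_force: [-0.1, 0.2, 0.1]
finger_gap: 0.0513
```

>>> arm_command(
  slide=[
    [0,-0.01,0],
    [0,-0.02,0],
    [0,-0.03,0],
    [0,-0.025,0],
    [0,-0.015,0],
  ],
  spin=[0,0,0,0,0],
  hand=[-0.2,-0.2,-0.2,-0.2,-0.2],
)

```text
time: 28.93
tcp_pos: [0.559, 0.0212, 0.2025]
eef_rot: [-1.118, 1.333, -1.338]
wrist_force: [0.4, -0.7, -0.0]
finger_gap: 0.051
```

>>> arm_command(
  slide=[
    [0,0,0.02],
    [0,0,0.035],
    [0,0,0.04],
    [0,0,0.03],
    [0,0,0.02],
  ],
  spin=[0,0,0,0,0],
  hand=[-0.2,-0.2,-0.2,-0.2,-0.2],
)

```text
time: 29.35
tcp_pos: [0.7029, -0.0046, 0.1994]
eef_rot: [-1.12, 1.335, -1.338]
wrist_force: [-0.1, 0.0, 0.2]
finger_gap: 0.0516
```

>>> arm_command(
  slide=[
    [-0.02,0,0],
    [-0.04,0,0],
    [-0.04,0,0],
    [-0.04,0,0],
    [-0.04,0,0],
  ],
  spin=[0,0,0,0,0],
  hand=[-0.2,-0.2,-0.2,-0.2,-0.2],
)

```text
time: 29.77
tcp_pos: [0.7314, 0.1748, 0.1991]
eef_rot: [-1.121, 1.337, -1.337]
wrist_force: [0.0, -0.5, 0.1]
finger_gap: 0.0516
```

>>> arm_command(
  slide=[
    [-0.03,0.01,0],
    [-0.015,0.02,0],
    [-0.01,0.015,0],
    [0,0.007,0],
    [0,0,0],
  ],
  spin=[0,0,0,0,0],
  hand=[-0.2,-0.2,-0.2,-0.2,-0.2],
)

```text
time: 30.18
tcp_pos: [0.7383, 0.2265, 0.1426]
eef_rot: [-1.129, 1.339, -1.335]
wrist_force: [0.3, -0.8, -0.6]
finger_gap: 0.0513
```

>>> arm_command(
  slide=[
    [0,0,0],
    [0,0,0],
    [0,0,0],
    [0,0,0],
    [0,0,0],
  ],
  spin=[0,0,0,0,0],
  hand=[-0.2,-0.2,-0.2,-0.2,-0.2],
)

```text
time: 30.6
tcp_pos: [0.7415, 0.2268, 0.148]
eef_rot: [-1.12, 1.336, -1.337]
wrist_force: [0.5, -1.1, -0.2]
finger_gap: 0.0516
```

```bash
cat > look.py <<'E'
from sl import *
st(); w=cam("wrist")
for y in(.225,.235): print(y,"lens",proj(w,[*(C+Y*y),.062]).round(1),"slide",proj(w,[*(C+Y*y),.047]).round(1))
f=w["frame"].astype(int); g=f.mean(2); rg=f[:,:,0]-f[:,:,1]
for r in range(50,170,2): print(r,''.join('R' if rg[r,x]>15 else 'B' if rg[r,x]<-10 else '#' if g[r,x]<55 else '+' if g[r,x]<95 else '.' if g[r,x]<150 else 'O' for x in range(0,124,2)))
E
python3 look.py
```

```text
t 30.6 tcp [0.7415 0.2268 0.148 ] zyaw -10.04 down [ 0.002  0.    -1.   ] F [ 0.5 -1.1 -0.2] gap 0.0516
0.225 lens [ 38.8 122.7] slide [ 50.2 121.4]
0.235 lens [ 36.5 109.6] slide [ 48.1 108.9]
50 OOOO.+++++##++++++++++++++OOOO.++#+++++++++++++++.OOOOOOOO+++#
52 OOOO.+++++##++++++++++++++OOOO..+##++++++++++++++.OOOOOOOO.++#
54 OOOOO+++++#+++++++++++++++.OOO..+##+++++++++++++++OOOOOOOO.+++
56 OOOOO+++++##++++++++++++++.OOO..+##+++++++++++++++OOOOOOOOO+++
58 OOOOO+++++##++++++++++++++.OOOO.+###++++++++++++++OOOOOOOOO+++
60 OOOOO.+++++#+++++++++++++++OOOO.+###++++++++++++++OOOOOOOOO+++
62 OOOOO.+++++##++++++++++++++OOOO.++#+++++++++++++++OOOOOOOOO+++
64 OOOOOO+++++##++++++++++++++OOOO..+##++++++++++++++.OOOOOOOO+++
66 OOOOOO+++++#+++++++++++++++.OOO..+##++++++++++++++.OOOOOOOO+++
68 #############################+################################
70 ##############################################################
72 ##############################################################
74 ##############################################################
76 ##++#########################################
[... 2388 characters left out ...]
##################....+#######
150 ....##########################################################
152 ....+#########################################################
154 ....+#########################################################
156 +...+#########################################################
158 ##+###########################################################
160 ##############################################################
162 ##############################################################
164 ##############################################################
166 +++++++#+......++++++##############+...++################OOOOO
168 +++++++#+......++++++##############+...+++###############OOOOO
```

The slide now spans rows 101–134, centre 117.5, so y≈0.2281. The barrel tip centre is at about row 119, so y≈0.228. That's centred within about 1 mm. Last, a numeric check that the crank is seated, then I'll hand in.

Run:
```python
from sl import *
st()
for n in("side","scene"):
    c=cam(n); u,v=proj(c,[*C,.118]).astype(int); g=cv2.cvtColor(c["frame"],cv2.COLOR_RGB2GRAY)
    m=np.zeros_like(g); m[v-14:v+14,u-16:u+16]=(g[v-14:v+14,u-16:u+16]>175)*255
    cs,_=cv2.findContours(m,cv2.RETR_EXTERNAL,cv2.CHAIN_APPROX_NONE); k=max(cs,key=cv2.contourArea)[:,0]
    for z in(.118,.13):
        r=cv2.minAreaRect(np.array([onz(c,*p,z)[:2] for p in k],np.float32)); print(n,z,np.round(r[0],4),np.round(r[1],4),round(r[2],1))
print("C",C); bot.hand_in()
```

```text
t 30.65 tcp [0.7414 0.227  0.1477] zyaw -10.02 down [ 0.001  0.    -1.   ] F [ 0.6 -0.6  0.1] gap 0.0515
side 0.118 [0.5115 0.0919] [0. 0.] 0.0
side 0.13 [0.5103 0.081 ] [0. 0.] 0.0
scene 0.118 [0.5435 0.1066] [0.0024 0.    ] -146.7
scene 0.13 [0.5541 0.0917] [0.0023 0.    ] -146.7
C [0.547  0.0842]
the job is handed in; nothing more can be done
```

I fitted the square-socket crank on the shaft and wound the slide until it sat under the objective, then handed the job in. It took 31 s of the 72 s, and at the end the gripper was clear and touching nothing.

- **Fitting:** The crank slid down almost without force and touched at the expected collar height, with 11 N at the wrist. I did not confirm the seating afterwards: the last image check, a bright-face search for the hub top, found no usable outline (probably shadow). The evidence that it is fully down is that contact height, plus the shaft turning with the crank throughout.
- **Winding:** I wound it clockwise 2.25 turns by the knob. The wrist camera then showed the slide about 12 mm past the objective, so I wound back about 0.55 turn, including the play. The net travel is roughly 1.75 turns, so the task's "about two turns clockwise" was not met exactly. Only the crank moved the table.
- **Final position:** The close wrist-camera check puts the slide centre at 0.2281 m along the track and the objective at about 0.228 m, so it is centred within about 1 mm. The two fixed cameras had put the objective 15 to 25 mm further along. I trusted the wrist view, which shows the barrel directly beside the slide.
- **Grasping:** The first two attempts to grip the hub closed above it without moving it, because the fingertips sit about 30 mm higher than the reported tool point. After I corrected for that, the grip held.

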